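Set out the grooming things on the bathroom cubby

TASK

Set out the grooming things from the bamboo tray on top of the white cubby, every one upright or lying flat, right way up: stand the flowered toothbrush cup gently on the middle of the cork coaster, and the closed shaving cup midway between the lamp and the toothbrush cup, in line with them. Lay the folded mirror directly in front of the shaving cup (towards the cubby's open front), long side parallel to the cubby's front edge, with a gap of about 4 cm between the two, and put the tweezer set on top of the mirror, centred and lengthwise. Leave the soap pump and the cotton jar where they are.

Things in the scene. Friction and masses are not known exactly. Their poses are not given: they have to be found in the camera images.
- cubby: fixed low white laminate cubby, 240 (x) x 340 (y) x 90 mm high, three open cells in its front. Origin: centre of its underside, on the counter (z = 0); flat top at z = 90 mm. x axis: from its open front (towards the robot) to its back; y: along the front edge. On the robot's left or right, turned up to 0.15 rad; the bamboo tray (top at z = 12 mm) lies on the other side
- lamp: fixed small vanity lamp near one end of the cubby's top, towards its back: round white base 64 mm across with a steel toggle, stem, white globe 66 mm across, top 133 mm above the cubby. Origin: centre of the underside of its base, on the cubby's top; x and y axes parallel to the cubby's
- coaster: fixed round cork coaster, 92 mm across, 5 mm thick, near the other end of the cubby's top, about 225 mm from the lamp; the line from lamp to coaster is parallel to the cubby's front edge. Origin: centre of its underside, on the cubby's top
- toothbrush_cup: loose open toothbrush cup of white ceramic painted with blue flowers, 62 mm across, 84 mm high, 4 mm wall, 0.2 kg. Starts upright on the tray. Origin: centre of its underside; z axis up
- shaving_cup: loose closed shaving cup, grey plastic with a white ribbed lid, 56 mm across (lid 54), 69 mm high with the small lid button, 0.12 kg. Starts upright on the tray. Origin: centre of its underside; z axis up
- mirror: loose folding hand mirror, folded shut and lying flat: white slab 110 (x) x 58 (y) x 18 mm, flat top with a flush polished steel panel, a steel hinge barrel at the -x end (to x = -62 mm) and a small steel clasp at the +x end (to x = 59 mm), 0.15 kg. Starts on the tray. Origin: centre of its underside; x axis along its long side, z up
- tweezer_set: loose steel tweezer set: shallow steel tray 90 (x) x 34 (y) x 14 mm with two pairs of tweezers fast in it, one rigid piece, 0.08 kg. Starts flat on the bamboo tray. Origin: centre of its underside; x axis along its long side, z up
- soap_pump: bystander: loose amber soap bottle with black pump, 60 mm across, 160 mm high, beyond the cubby and tray. Origin: centre of its underside
- cotton_jar: bystander: loose glass jar with steel cap, 72 mm across, 90 mm high, beyond the cubby and tray. Origin: centre of its underside
There are look-alikes about, which are no part of the job. What is shaped like the tweezer_set but red is not meant.

How it is judged:
By the outcome, as a careful person would: the job done as asked, in the order asked, and still so for the second after the job is handed in, with the robot touching nothing.
It also fails if it takes over 122 s, if anything falls off the work surface, if the arm or the gripper's body presses on something with over 40 N, if the wrist force passes 120 N, or if a joint passes its speed limit or range.

ROBOT

A 6-joint arm with a two-finger parallel gripper is mounted at the origin on the work surface. World frame = base frame: x ahead of the robot, y to its left, z up, the work surface at z = 0. Lengths are in m, angles in rad, forces in N, time in s.
With the tool pointing down it reaches from about 0.25 to 0.725 m from the base axis. Payload 4 kg.
Tool frame: the origin (TCP) lies midway between the tips of the shut fingers; the grasp point (between the pads) lies 19 mm behind it; x points along the fingers, z is the direction in which the jaws open and shut, and the axes are right-handed (so a half turn about x gives the same grasp; the last joint's range is limited). The gripper opens to 85 mm and grips with 20 to 120 N. Pads are 22 mm wide; open, the fingers measure 114 mm over their backs; the gripper's body (76 mm by 85 mm) begins 54 mm behind the grasp point. The pads swing forward as they close: fully open they stand 13 mm farther back than shut.
Start: joints at [1.277, 0.241, 0.005, 1.335, 0, 1.571], TCP at [0.145, 0.479, 0.231] pointing down, gripper open.
Joint ranges: [-2.72, 2.72], [-1.05, 1.87], [-1.09, 1.28], [-1.99, 2.15], [-1.42, 1.44], [-3.14, 3.14]. Speed limits (rad/s): [2.79, 2.79, 3.14, 3.14, 3.14, 3.14].

INTERFACE

Orientations are given as a 3x3 rotation matrix whose columns are the frame's x, y, z axes.
In Python, from workcell import manip gives the robot as it stands. The module is installed in compiled form; this text tells all that it offers.
- The arm moves only by the tool jog_arm, never from a script. Its arguments are lists of equal length, an entry for each row: "fingers": the closure in counts, from 0 (fully open) to 255 (shut); "xyz": the shift along the tool's x, y, z in m, a list of three; "twist": the turn, a rotation vector about the tool's x, y, z in rad, a list of three. In form: {"fingers": [fingers, ...], "xyz": [[x, y, z], ...], "twist": [[ax, ay, az], ...]}. A call has 1 to 5 rows; each row is the pose to reach, as a shift and turn from the pose commanded when the call began, along the tool's axes at that moment; what a row does not reach only later rows make up. A row lasts 1/8 s, in which the tool goes at most 62.5 mm and 10.7 degrees, less where a joint would pass 70% of its speed; a pose out of reach is approached as far as the arm can. A call with a gripper value outside its range is refused whole. The fingers move at their own pace and stop on an object; "force" is the grip in N (left out, the last holds). Time passes only in rows, so rows that repeat a pose let the fingers close. It gives the time, the measured TCP pose, the force and the opening at its end, in the units of the state.
- manip.get_obs(): the state, without advancing time (a new reading comes with each control period).
- manip.get_image(name): name is "scene" or "top"; returns the picture (480x640x3 uint8, red, green, blue); there is no depth.
- manip.calibration(name): a dict with "intrinsics" (3x3 intrinsics, pixels), "eye" and "orientation" of the camera in the world. Camera axes: x right, y up, looking along -z (the intrinsics and any distortion apply to the point x, -y, -z); pixel columns grow to the right and rows downward; lengths in m; the calibration is good to about 2 mm. A picture is of the moment at which its call begins. calibration takes no time and is no camera call.
- manip.hand_in(): hands the job in, once; it reports no verdict.
The state is a dict: "t": time; "joints": joint angles; "dq": joint speeds; "effort": joint torques, N m; "position": TCP position; "orientation": TCP orientation; "wrist_force": force on the tool from outside, world axes, zero at the start; "wrist_torque": the same for the moment, N m; "gripper_width": finger opening in m.
Only numpy, scipy, OpenCV 4.12 (cv2) and the standard library are available. Lean on these libraries where they do the work, as an engineer would, in place of code of your own. Each camera call takes 0.05 s, during which the arm holds its last target.

## Working session

There is one attempt and no reset: what is moved stays moved. The work goes in short steps, Python scripts to look and compute and a tool call to move; the robot and the scene stay as the last step left them, time stands still between calls to the robot, and variables do not carry over. Pictures are saved under pics/ and viewed, and the job is handed in when it is done.

Besides the shell and the picture viewer there is one more tool, called after "Call:" as a command line: name --argument value ..., lists and objects as JSON in quotes. jog_arm: Moves the arm, as the interface text tells. Its arguments: {"type":"object","properties":{"fingers":{"type":"array","items":{"type":"number"}},"xyz":{"type":"array","items":{"type":"array","items":{"type":"number"}}},"twist":{"type":"array","items":{"type":"array","items":{"type":"number"}}},"force":{"type":"number"}},"required":["fingers","xyz","twist"]}

```bash
mkdir -p pics; python3 - <<'E'
from workcell import manip
import cv2
o=manip.get_obs()
print(o)
for n in("scene","top"):
    im=manip.get_image(n); cv2.imwrite(f"pics/{n}0.png",im[:,:,::-1]); print(manip.calibration(n))
E
```

```text
{'t': 0.0, 'joints': array([ 1.27701607e+00,  2.41419648e-01,  3.71324174e-03,  1.33523300e+00,
       -1.86393325e-05,  1.57082545e+00]), 'dq': array([-0.00120825, -0.00111063, -0.00080965,  0.00229728,  0.00175223,
        0.00077764]), 'effort': array([-1.21614779e-03, -3.72319865e+01,  2.52407777e+01,  1.71869964e-02,
       -6.72892065e-05, -1.48847846e-06]), 'position': array([0.14460312, 0.47795304, 0.23040547]), 'orientation': array([[-6.02734968e-04, -9.57147637e-01,  2.89599788e-01],
       [-2.05665455e-03,  2.89600415e-01,  9.57145428e-01],
       [-9.99997703e-01, -1.87017016e-05, -2.14307434e-03]]), 'wrist_force': array([-0.28076108,  0.53948823,  0.22772331]), 'wrist_torque': array([-0.01511769, -0.04782413,  0.00567007]), 'gripper_width': 0.085244564305661}
{'intrinsics': array([[451.19503598,   0.        , 320.14280214],
       [  0.        , 451.19503598, 249.60130437],
       [  0.        ,   0.        ,   1.        ]]), 'eye': array([1.03107605, 0.36636714, 0.77628795]), 'orientation': array([[-0.695163  , -0.54414358,  0.46974054],
       [ 0.71873869, -0.51451949,  0.46763703],
       [-0.01277102,  0.66270466,  0.74877195]])}
{'intrinsics': array([[472.49243263,   0.        , 312.71678502],
       [  0.        , 472.49243263, 222.73834257],
       [  0.        ,   0.        ,   1.        ]]), 'eye': array([ 0.43226608, -0.05967673,  0.98396605]), 'orientation': array([[-0.00356887,  0.98444497, -0.17565694],
       [-0.99993768, -0.0016551 ,  0.01104024],
       [ 0.01057778,  0.17568539,  0.98438953]])}
```

View pics/scene0.png

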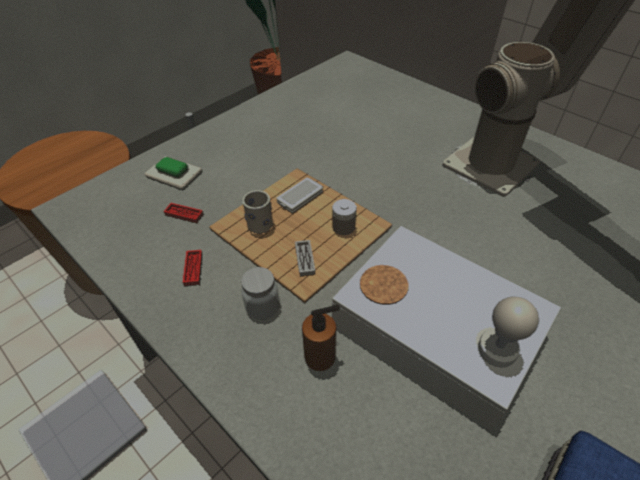

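View pics/top0.png

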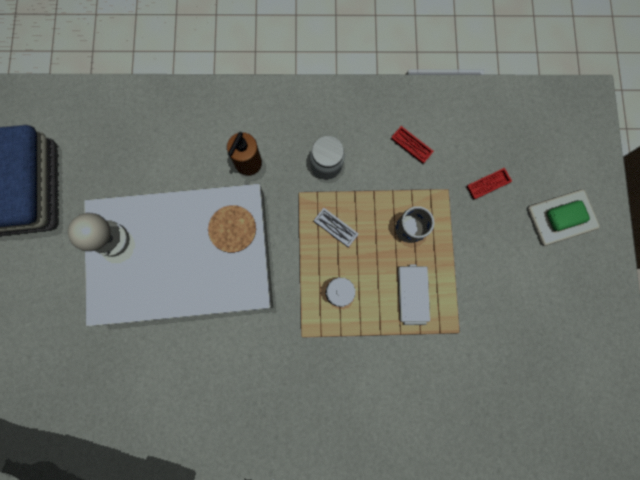

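The top view shows the cubby on the left (+y), with the coaster at (232,229) and the lamp at about (110,240). The tray is on the right, holding the cup (414,225), shaving cup (340,292), mirror (413,295) and steel tweezers (335,227). Tweezer-like candidates are the steel set at (335,227) and the red ones at (412,145) and (489,184). The steel one on the tray is meant. I'll check enlarged crops.

```bash
python3 - <<'E'
import cv2
im=cv2.imread("pics/top0.png")
cv2.imwrite("pics/crop_tray.png",cv2.convertScaleAbs(cv2.resize(im[180:345,290:470],None,fx=3.6,fy=3.6,interpolation=cv2.INTER_CUBIC),alpha=1.4))
cv2.imwrite("pics/crop_cub.png",cv2.convertScaleAbs(cv2.resize(im[175:335,60:280],None,fx=3.6,fy=3.6,interpolation=cv2.INTER_CUBIC),alpha=1.2))
im=cv2.imread("pics/scene0.png")
cv2.imwrite("pics/crop_sc.png",cv2.convertScaleAbs(cv2.resize(im[160:310,200:400],None,fx=4,fy=4,interpolation=cv2.INTER_CUBIC),alpha=1.4))
E
```

```text
(no output)
```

View pics/crop_tray.png

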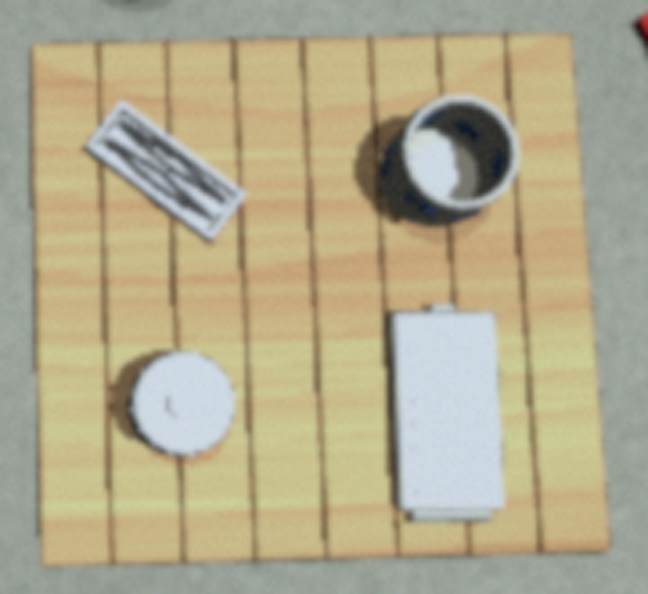

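View pics/crop_cub.png

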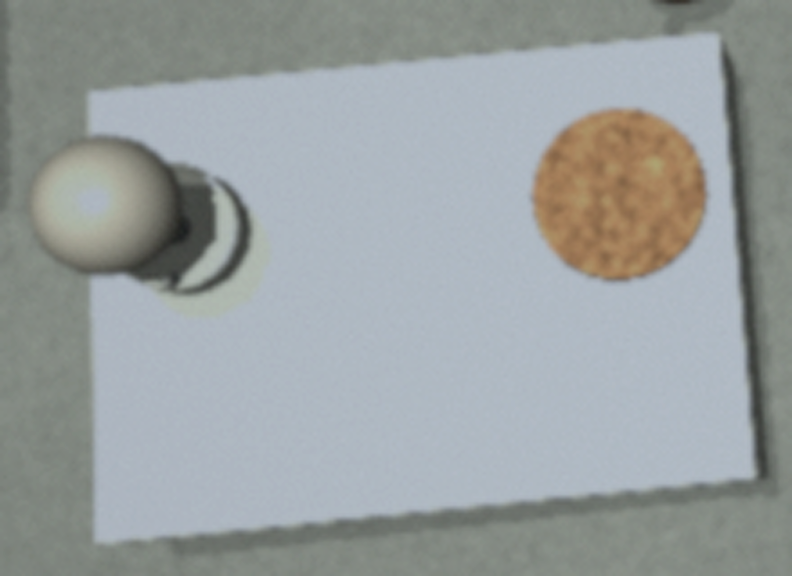

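View pics/crop_sc.png

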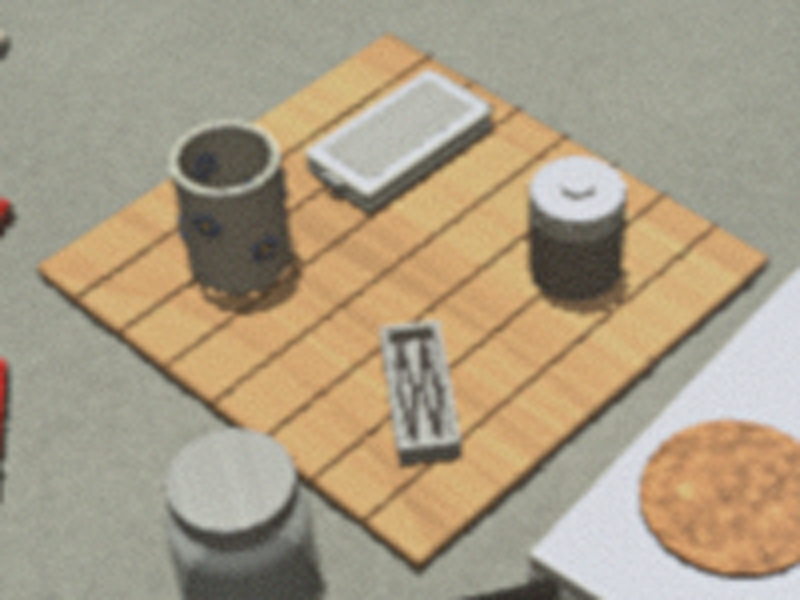

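The crops confirm the steel tweezers at (335,227); the mirror's clasp is at its upper end (+x world) and its hinge at the lower end. Next I'll measure.

```bash
cat > h.py <<'E'
import numpy as np, cv2
from workcell import manip
def ray(name,px,z):
    c=manip.calibration(name);K=c["intrinsics"]
    px=np.atleast_2d(np.float64(px)); n=np.c_[(px-K[:2,2])/[K[0,0],K[1,1]],np.ones(len(px))]
    d=(n*[1,-1,-1])@c["orientation"].T
    return c["eye"]+d*((z-c["eye"][2])/d[:,2])[:,None]
def proj(name,P):
    c=manip.calibration(name);K=c["intrinsics"]
    q=(np.atleast_2d(P)-c["eye"])@c["orientation"]*[1,-1,-1]
    return q[:,:2]/q[:,2:]*[K[0,0],K[1,1]]+K[:2,2]
def big(mask,roi):
    x0,y0,x1,y1=roi; m=np.zeros_like(mask); m[y0:y1,x0:x1]=mask[y0:y1,x0:x1]
    cs,_=cv2.findContours(m,cv2.RETR_EXTERNAL,cv2.CHAIN_APPROX_NONE)
    return max(cs,key=cv2.contourArea)[:,0,:].astype(np.float32)
def rect(name,cn,z):
    P=ray(name,cn,z)[:,:2]; r=cv2.minAreaRect(P.astype(np.float32)*1000); b=cv2.boxPoints(r)
    e=[b[1]-b[0],b[2]-b[1]]; l=max(e,key=np.linalg.norm)
    return np.array(r[0]),r[1],np.arctan2(l[1],l[0])
def circ(name,cn,z):
    P=ray(name,cn,z)[:,:2]*1000; A=np.c_[2*P,np.ones(len(P))]
    s=np.linalg.lstsq(A,(P**2).sum(1),rcond=None)[0]; return s[:2],2*np.sqrt(s[2]+s[:2]@s[:2])
E
python3 - <<'E'
from h import *
im=cv2.imread("pics/top0.png"); hsv=cv2.cvtColor(im,cv2.COLOR_BGR2HSV)
def hs(p): return hsv[p[1],p[0]]
for n,p in dict(mir=(413,295),lid=(340,285),twz=(316,222),cub=(180,280),cork=(232,229),bam=(380,240),rim=(402,217),cnt=(200,400)).items(): print(n,hs(p))
blue=((hsv[:,:,1]<70)&(hsv[:,:,2]>125)).astype(np.uint8)*255
# tray colours
c=big(blue,(395,260,440,330)); print("mirror",rect("top",c,.030),len(c))
c=big(blue,(320,270,362,312)); print("lid",circ("top",c,.012+.064))
tw=((hsv[:,:,1]<75)).astype(np.uint8)*255
c=big(tw,(308,203,362,250)); print("twz",rect("top",c,.026))
cub=((hsv[:,:,2]>140)).astype(np.uint8)*255
cork=((hsv[:,:,1]>75)&(hsv[:,:,2]>90)).astype(np.uint8)*255
c=big(cork,(200,195,264,262)); print("cork",circ("top",c,.095))
c=big(cub|cork,(70,170,285,335)); ap=cv2.approxPolyDP(c.reshape(-1,1,2),4,True)[:,0]; print(ap.tolist()); print(ray("top",ap,.09)[:,:2].round(4).tolist())
cv2.imwrite("pics/m.png",np.hstack([blue[180:340,290:470],tw[180:340,290:470],cub[180:340,60:280]]))
E
```

```text
mir [105  25 162]
lid [106  24 162]
twz [102  22 116]
cub [107  25 162]
cork [ 15 118 121]
bam [ 19  90 144]
rim [75  6 80]
cnt [ 55  14 111]
mirror (array([ 456.90710449, -280.44522095]), (71.1301040649414, 120.81983184814453), np.float32(-0.0011230041)) 202
lid (array([ 461.96467813, -124.88793266]), np.float64(53.619961105035884))
twz (array([ 597.0894165 , -119.76469421]), (95.40097045898438, 45.45996856689453), np.float32(0.9171652))
cork (array([580.36656971,  84.71309969]), np.float64(87.12631988365017))
[[259.0, 185.0], [86.0, 200.0], [85.0, 211.0], [123.0, 224.0], [131.0, 236.0], [129.0, 247.0], [118.0, 257.0], [85.0, 253.0], [86.0, 323.0], [268.0, 307.0]]
[[0.6666, 0.0346], [0.6371, 0.3674], [0.6154, 0.3676], [0.5899, 0.2932], [0.5667, 0.2765], [0.5456, 0.2789], [0.5267, 0.2984], [0.5344, 0.3611], [0.4048, 0.3488], [0.4326, 0.0141]]
```

View pics/m.png

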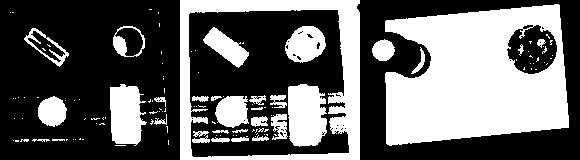

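```bash
python3 - <<'E'
from h import *
for nm,rois in (("top",dict(mirror=(393,262,436,328),lid=(322,274,360,312),twz=(310,205,362,248),cup=(393,203,437,247),cork=(200,195,264,262))),("scene",dict(mirror=(270,172,328,214),twz=(290,238,320,278)))):
    im=cv2.imread(f"pics/{nm}0.png"); g=cv2.GaussianBlur(im,(3,3),0)
    hsv=cv2.cvtColor(g,cv2.COLOR_BGR2HSV); S=hsv[:,:,1].astype(int); V=hsv[:,:,2]
    nb=((S<58)&(V>85)).astype(np.uint8)*255
    ap=lambda c:cv2.approxPolyDP(c.reshape(-1,1,2),2.5,True)[:,0].tolist()
    for k,r in rois.items():
        m=nb if k!="cork" else ((S>70)&(V>60)).astype(np.uint8)*255
        if k=="mirror": m=cv2.morphologyEx(m,cv2.MORPH_OPEN,np.ones((9,9)))
        if k=="twz": m=cv2.morphologyEx(((S<62)).astype(np.uint8)*255,cv2.MORPH_OPEN,np.ones((5,5)))
        c=big(m,r)
        z=dict(mirror=.03,twz=.026,lid=.076,cup=.096,cork=.095)[k]
        print(nm,k,(circ if k in("lid","cup","cork") else rect)(nm,c,z),ap(c)[:8], c.min(0),c.max(0))
E
```

```text
top mirror (array([ 455.00320435, -273.79904175]), (116.84194946289062, 60.674869537353516), np.float32(0.0030702567)) [[400.0, 266.0], [401.0, 321.0], [405.0, 325.0], [426.0, 324.0], [430.0, 320.0], [427.0, 267.0]] [399. 266.] [430. 325.]
top lid (array([ 461.57815331, -123.14654224]), np.float64(55.26117547030268)) [[336.0, 277.0], [329.0, 282.0], [327.0, 295.0], [332.0, 304.0], [344.0, 306.0], [353.0, 300.0], [356.0, 289.0], [349.0, 279.0]] [327. 277.] [356. 306.]
top twz (array([ 594.97650146, -117.3755188 ]), (94.17718505859375, 39.199527740478516), np.float32(0.9171637)) [[321.0, 209.0], [314.0, 222.0], [343.0, 244.0], [350.0, 245.0], [357.0, 232.0], [327.0, 209.0]] [314. 209.] [357. 245.]
top cup (array([ 592.82787253, -271.33314583]), np.float64(61.871242810682695)) [[413.0, 206.0], [403.0, 213.0], [402.0, 224.0], [408.0, 234.0], [423.0, 238.0], [434.0, 227.0], [433.0, 215.0], [422.0, 206.0]] [402. 206.] [434. 238.]
top cork (array([580.42259282,  84.77558804]), np.float64(86.90404609260764)) [[228.0, 206.0], [214.0, 214.0], [209.0, 234.0], [219.0, 248.0], [235.0, 251.0], [250.0, 242.0], [254.0, 223.0], [244.0, 209.0]] [209. 206.] [254. 251.]
scene mirror (array([ 462.83157349, -269.43432617]), (118.08782196044922, 60.43768310546875), np.float32(0.005171747)) [[318.0, 183.0], [303.0, 179.0], [281.0, 194.0], [281.0, 204.0], [296.0, 206.0], [318.0, 191.0]] [281. 179.] [318. 206.]
scene twz (array([ 598.91345215, -112.8986969 ]), (97.8931655883789, 34.538578033447266), np.float32(0.9162311)) [[297.0, 241.0], [301.0, 274.0], [313.0, 273.0], [309.0, 241.0]] [295. 241.] [314. 274.]
```

```bash
cat >> h.py <<'E'
from scipy.spatial.transform import Rotation as Ro
def go(x,y,z,yaw,o=None):
    o=o or manip.get_obs(); R0=o["orientation"]; c,s=np.cos(yaw),np.sin(yaw)
    Rd=np.array([[0,-s,c],[0,c,s],[-1,0,0]])
    print("xyz",(R0.T@(np.array([x,y,z])-o["position"])).round(4).tolist(),"twist",Ro.from_matrix(R0.T@Rd).as_rotvec().round(3).tolist())
def st():
    o=manip.get_obs(); print(round(o["t"],2),o["position"].round(4),"yaw",round(np.arctan2(o["orientation"][1,2],o["orientation"][0,2]),3),o["wrist_force"].round(1),round(o["gripper_width"],4))
E
python3 - <<'E'
from h import *
go(.593,-.271,.22,0)
print(ray("top",[[336.2,227.2]],.026),ray("top",[[413.3,266.7],[415.3,321.1]],.03))
for d in (.215,.225,.235):
  L=np.array([.5804-.085*d,.0848+.9964*d]);print(d,proj("top",np.r_[L,.09]),proj("scene",np.r_[L,.09]),proj("top",np.r_[L,.19]),proj("scene",np.r_[L,.19]))
im=cv2.imread("pics/scene0.png")
cv2.imwrite("pics/lamp_sc.png",cv2.convertScaleAbs(cv2.resize(im[280:390,450:570],None,fx=5,fy=5,interpolation=cv2.INTER_CUBIC),alpha=1.4))
hsv=cv2.cvtColor(im,cv2.COLOR_BGR2HSV)
m=((hsv[:,:,1]>70)&(hsv[:,:,2]>60)).astype(np.uint8)*255
print(circ("scene",big(m,(350,255,420,312)),.095))
E
```

```text
xyz [0.0116, -0.6461, -0.5871] twist [1.277, -0.002, 0.001]
[[ 0.59380297 -0.11870109  0.026     ]] [[ 0.51185445 -0.27345162  0.03      ]
 [ 0.40411921 -0.27300147  0.03      ]]
0.215 [[118.9597301  238.40896073]] [[488.89466522 346.82421886]] [[ 95.75516817 229.96541494]] [[506.35257487 314.07664101]]
0.225 [[113.66658378 238.86213917]] [[494.4329229  350.13216582]] [[ 89.80331978 230.47160869]] [[512.60322242 317.54216232]]
0.235 [[108.37038164 239.31557924]] [[500.03350653 353.47733944]] [[ 83.84761243 230.97813064]] [[518.93193308 321.05096385]]
(array([582.91008468,  87.17969245]), np.float64(89.09174907526868))
```

View pics/lamp_sc.png

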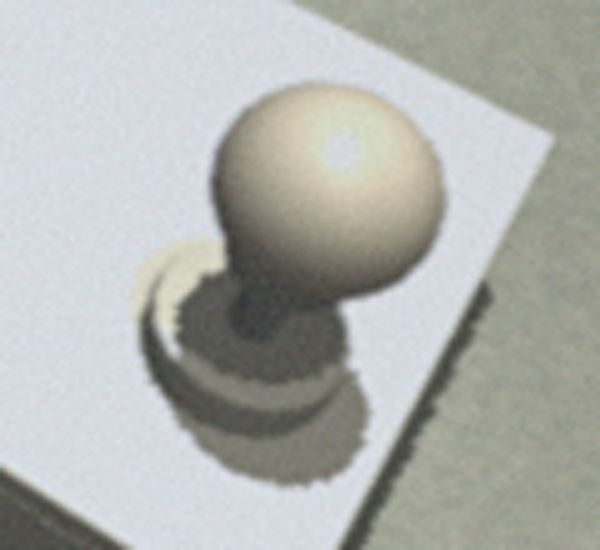

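```bash
python3 - <<'E'
from h import *
print(ray("scene",[[515.6,318]],.19),ray("top",[[89.2,231.4]],.19))
# cup/shaving in scene
im=cv2.imread("pics/scene0.png")
print(ray("scene",[[200+226/4,160+158/4]],.096), ray("scene",[[200+577/4,160+190/4]],.077))
E
```

```text
[[0.558903   0.31267329 0.19      ]] [[0.55968481 0.30988066 0.19      ]]
[[ 0.59453757 -0.26620438  0.096     ]] [[ 0.46395357 -0.11897845  0.077     ]]
```

Call:
jog_arm --fingers '[0,0,0,0,0]' --xyz '[[0.01,-0.646,-0.587],[0.01,-0.646,-0.587],[0.01,-0.646,-0.587],[0.01,-0.646,-0.587],[0.01,-0.646,-0.587]]' --twist '[[1.277,0,0],[1.277,0,0],[1.277,0,0],[1.277,0,0],[1.277,0,0]]'

```text
t: 0.72
position: [0.3058, 0.2087, 0.2276]
orientation: [[0.0, -0.328, 0.945], [0.0, 0.945, 0.328], [-1.0, -0.0, 0.0]]
wrist_force: [0.7, 0.2, -0.3]
gripper_width: 0.0852
```

```bash
python3 -c "
from h import *
st();go(.5937,-.269,.18,0)"
```

```text
0.72 [0.3058 0.2087 0.2276] yaw 0.334 [ 0.7  0.2 -0.3] 0.0852
xyz [0.0476, -0.5457, 0.1154] twist [0.334, 0.0, -0.0]
```

Call:
jog_arm --fingers '[0,0,0,0,0]' --xyz '[[0.047,-0.546,0.115],[0.047,-0.546,0.115],[0.047,-0.546,0.115],[0.047,-0.546,0.115],[0.047,-0.546,0.115]]' --twist '[[0.334,0,0],[0.334,0,0],[0.334,0,0],[0.334,0,0],[0.334,0,0]]'

```text
t: 1.35
position: [0.4678, -0.0575, 0.2011]
orientation: [[-0.0, -0.005, 1.0], [0.0, 1.0, 0.005], [-1.0, 0.0, -0.0]]
wrist_force: [0.2, 0.8, 0.0]
gripper_width: 0.0853
```

```bash
python3 -c "
from h import *
st();go(.5937,-.269,.18,0)"
```

```text
1.35 [ 0.4678 -0.0575  0.2011] yaw 0.005 [0.2 0.8 0. ] 0.0853
xyz [0.021, -0.2122, 0.1248] twist [0.005, -0.0, -0.0]
```

Call:
jog_arm --fingers '[0,0,0,0,0]' --xyz '[[0.021,-0.212,0.125],[0.021,-0.212,0.125],[0.021,-0.212,0.125],[0.021,-0.212,0.125],[0.021,-0.212,0.125]]' --twist '[[0.005,0,0],[0.005,0,0],[0.005,0,0],[0.005,0,0],[0.005,0,0]]'

```text
t: 1.98
position: [0.5935, -0.2703, 0.1761]
orientation: [[-0.004, 0.004, 1.0], [0.001, 1.0, -0.004], [-1.0, 0.001, -0.004]]
wrist_force: [-0.7, 2.2, 0.2]
gripper_width: 0.0851
```

```bash
python3 -c "
from h import *
st();go(.5937,-.269,.045,0)"
```

```text
1.98 [ 0.5935 -0.2703  0.1761] yaw -0.004 [-0.7  2.2  0.2] 0.0851
xyz [0.1311, 0.0011, 0.0007] twist [-0.004, -0.004, -0.001]
```

Call:
jog_arm --fingers '[0,0,0,0,0]' --xyz '[[0.03,0.001,0],[0.06,0.001,0],[0.09,0.001,0],[0.115,0.001,0],[0.13,0.001,0]]' --twist '[[-0.004,0,0],[-0.004,0,0],[-0.004,0,0],[-0.004,0,0],[-0.004,0,0]]'

```text
t: 2.6
position: [0.5922, -0.2644, 0.049]
orientation: [[-0.003, -0.005, 1.0], [0.001, 1.0, 0.005], [-1.0, 0.001, -0.003]]
wrist_force: [-0.3, -0.2, -0.3]
gripper_width: 0.0855
```

```bash
python3 - <<'E'
from h import *
st()
im=manip.get_image("top")[:,:,::-1]; cv2.imwrite("pics/p1.png",cv2.resize(np.ascontiguousarray(im[150:340,330:500]),None,fx=3,fy=3))
E
```

```text
2.6 [ 0.5922 -0.2644  0.049 ] yaw 0.005 [-0.3 -0.2 -0.3] 0.0855
```

View pics/p1.png

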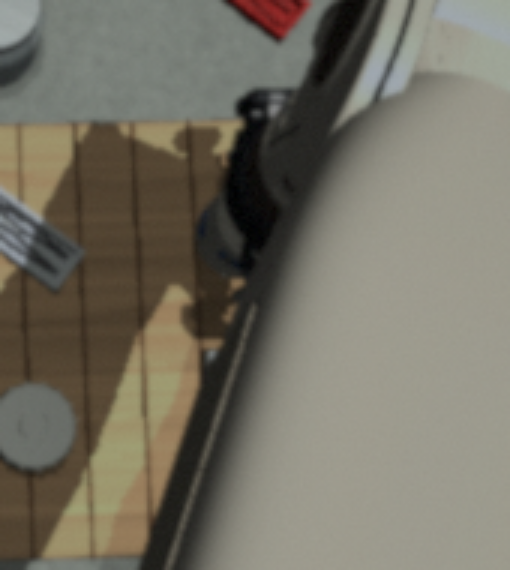

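The arm hides most of the view: the shaving cup lid is at crop (33,427) and the grey cup shows between the fingers near (235,240). The TCP is 5 mm off in y because I read the last pose before the arm had settled. I'll correct that and let it settle.

Call:
jog_arm --fingers '[0,0]' --xyz '[[0.003,-0.005,0.001],[0.003,-0.005,0.001]]' --twist '[[0,0,0],[0,0,0]]'

```text
t: 2.9
position: [0.5953, -0.2715, 0.0486]
orientation: [[0.002, -0.004, 1.0], [-0.001, 1.0, 0.004], [-1.0, -0.001, 0.002]]
wrist_force: [-1.5, -0.4, -0.0]
gripper_width: 0.0853
```

Call:
jog_arm --fingers '[150,255,255,255,255]' --xyz '[[0,0,0],[0,0,0],[0,0,0],[0,0,0],[0,0,0]]' --twist '[[0,0,0],[0,0,0],[0,0,0],[0,0,0],[0,0,0]]' --force 30

```text
t: 3.52
position: [0.5951, -0.2712, 0.0488]
orientation: [[0.002, -0.004, 1.0], [-0.001, 1.0, 0.004], [-1.0, -0.001, 0.002]]
wrist_force: [-2.5, 0.5, 5.2]
gripper_width: 0.062
```

```bash
python3 -c "
from h import *
st()"
```

```text
3.52 [ 0.5951 -0.2712  0.0488] yaw 0.004 [-2.5  0.5  5.2] 0.062
```

Call:
jog_arm --fingers '[255,255,255,255,255]' --xyz '[[-0.01,0,0],[-0.04,0,0],[-0.08,0,0],[-0.12,0,0],[-0.15,0,0]]' --twist '[[0,0,0],[0,0,0],[0,0,0],[0,0,0],[0,0,0]]'

```text
t: 4.15
position: [0.5946, -0.2707, 0.1993]
orientation: [[0.001, -0.005, 1.0], [-0.0, 1.0, 0.005], [-1.0, -0.0, 0.001]]
wrist_force: [0.5, 0.2, -1.9]
gripper_width: 0.062
```

Call:
jog_arm --fingers '[255,255]' --xyz '[[0,0,0],[0,0,0]]' --twist '[[0,0,0],[0,0,0]]'

```text
t: 4.4
position: [0.5937, -0.2704, 0.1956]
orientation: [[-0.003, -0.005, 1.0], [0.001, 1.0, 0.005], [-1.0, 0.001, -0.003]]
wrist_force: [-0.6, 0.1, -1.5]
gripper_width: 0.0621
```

```bash
python3 -c "
from h import *
st();go(.581,.0855,.185,0)"
```

```text
4.4 [ 0.5937 -0.2704  0.1956] yaw 0.005 [-0.6  0.1 -1.5] 0.0621
xyz [0.0111, 0.3559, -0.011] twist [0.005, -0.003, -0.001]
```

```bash
python3 -c "
from h import *
print(ray('top',[[238,140],[232,152]],.16),ray('top',[[247,166]],.05),ray('top',[[325,140],[328,165]],.08))"
```

```text
[[0.73294825 0.06693587 0.16      ]
 [0.71008571 0.07726542 0.16      ]] [[0.71723754 0.06408006 0.05      ]] [[ 0.76219273 -0.09506836  0.08      ]
 [ 0.71009218 -0.10060912  0.08      ]]
```

Call:
jog_arm --fingers '[255,255,255,255,255]' --xyz '[[0.002,0.03,-0.001],[0.004,0.08,-0.003],[0.006,0.13,-0.005],[0.008,0.18,-0.007],[0.009,0.23,-0.008]]' --twist '[[0,0,0],[0,0,0],[0,0,0],[0,0,0],[0.005,0,0]]'

```text
t: 5.03
position: [0.5836, -0.0392, 0.1856]
orientation: [[-0.005, 0.001, 1.0], [0.0, 1.0, -0.001], [-1.0, 0.0, -0.005]]
wrist_force: [1.7, 0.0, -2.4]
gripper_width: 0.0621
```

Call:
jog_arm --fingers '[255,255,255,255,255]' --xyz '[[0.001,0.04,-0.001],[0.002,0.08,-0.003],[0.002,0.11,-0.003],[0.002,0.126,-0.003],[0.002,0.126,-0.003]]' --twist '[[0,0,0],[0,0,0],[0,0,0],[0,0,0],[0,0,0]]'

```text
t: 5.65
position: [0.5818, 0.0857, 0.1851]
orientation: [[-0.002, -0.001, 1.0], [-0.001, 1.0, 0.001], [-1.0, -0.001, -0.002]]
wrist_force: [-0.7, 0.2, -2.0]
gripper_width: 0.062
```

Call:
jog_arm --fingers '[255,255]' --xyz '[[0,0,0],[0,0,0]]' --twist '[[0,0,0],[0,0,0]]'

```text
t: 5.9
position: [0.5825, 0.0839, 0.1864]
orientation: [[-0.0, 0.002, 1.0], [-0.0, 1.0, -0.002], [-1.0, -0.0, -0.0]]
wrist_force: [0.2, -0.1, -1.1]
gripper_width: 0.062
```

```bash
python3 - <<'E'
from h import *
st();go(.581,.0855,.14,0)
for n in("top","scene"):cv2.imwrite(f"pics/p2{n}.png",manip.get_image(n)[:,:,::-1])
a=cv2.imread("pics/p2top.png")[150:330,120:300];b=cv2.imread("pics/p2scene.png")[170:350,320:500]
cv2.imwrite("pics/p2.png",cv2.resize(np.hstack([a,b]),None,fx=2.2,fy=2.2))
E
```

```text
5.9 [0.5825 0.0839 0.1864] yaw -0.002 [ 0.2 -0.1 -1.1] 0.062
xyz [0.0464, 0.0016, -0.0015] twist [-0.002, -0.0, 0.0]
```

View pics/p2.png

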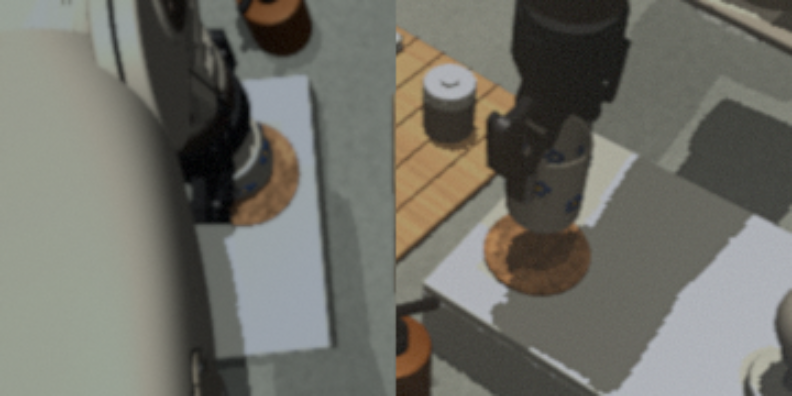

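The cup is held upright above the coaster. I'll lower it slowly until it touches.

Call:
jog_arm --fingers '[255,255,255,255,255]' --xyz '[[0.012,0.001,-0.001],[0.027,0.0015,-0.001],[0.039,0.0015,-0.001],[0.046,0.0015,-0.001],[0.049,0.0015,-0.001]]' --twist '[[0,0,0],[0,0,0],[0,0,0],[0,0,0],[0,0,0]]'

```text
t: 6.62
position: [0.5812, 0.0866, 0.1367]
orientation: [[-0.001, 0.0, 1.0], [-0.0, 1.0, -0.0], [-1.0, -0.0, -0.001]]
wrist_force: [-0.6, 0.5, -1.2]
gripper_width: 0.0622
```

Call:
jog_arm --fingers '[255,255]' --xyz '[[0,0,0],[0,0,0]]' --twist '[[0,0,0],[0,0,0]]'

```text
t: 6.88
position: [0.5819, 0.0868, 0.138]
orientation: [[0.001, 0.0, 1.0], [0.0, 1.0, -0.0], [-1.0, 0.0, 0.001]]
wrist_force: [-0.3, -0.7, -1.2]
gripper_width: 0.0618
```

```bash
python3 -c "
from h import *
st();go(.581,.0855,.132,0)"
```

```text
6.88 [0.5819 0.0868 0.138 ] yaw -0.0 [-0.3 -0.7 -1.2] 0.0618
xyz [0.006, -0.0013, -0.0009] twist [-0.0, 0.001, -0.0]
```

Call:
jog_arm --fingers '[255,255,255,255]' --xyz '[[0.001,-0.001,0],[0.002,-0.001,0],[0.003,-0.001,0],[0.004,-0.001,0]]' --twist '[[0,0,0],[0,0,0],[0,0,0],[0,0,0]]'

```text
t: 7.38
position: [0.5815, 0.0857, 0.1334]
orientation: [[-0.0, 0.0, 1.0], [-0.0, 1.0, -0.0], [-1.0, -0.0, -0.0]]
wrist_force: [-0.4, 0.1, -1.6]
gripper_width: 0.0623
```

Call:
jog_arm --fingers '[255,255]' --xyz '[[0.001,0,0],[0.001,0,0]]' --twist '[[0,0,0],[0,0,0]]'

```text
t: 7.62
position: [0.5814, 0.0857, 0.1323]
orientation: [[-0.0, 0.0, 1.0], [-0.0, 1.0, -0.0], [-1.0, -0.0, -0.0]]
wrist_force: [0.9, -0.2, -2.3]
gripper_width: 0.0621
```

Call:
jog_arm --fingers '[255,255]' --xyz '[[0.001,0,0],[0.001,0,0]]' --twist '[[0,0,0],[0,0,0]]'

```text
t: 7.88
position: [0.5816, 0.0857, 0.1318]
orientation: [[0.0, 0.0, 1.0], [0.0, 1.0, -0.0], [-1.0, 0.0, 0.0]]
wrist_force: [-1.0, -0.8, -0.2]
gripper_width: 0.0623
```

Call:
jog_arm --fingers '[255,255]' --xyz '[[0.001,0,0],[0.001,0,0]]' --twist '[[0,0,0],[0,0,0]]'

```text
t: 8.12
position: [0.5816, 0.0858, 0.1317]
orientation: [[0.001, 0.0, 1.0], [0.0, 1.0, -0.0], [-1.0, 0.0, 0.001]]
wrist_force: [-3.4, 0.2, 5.0]
gripper_width: 0.062
```

Contact: the force rose from -2 to +5 N at z = 0.1317, as predicted. I'll release slowly and go up.

Call:
jog_arm --fingers '[100,60,20,0,0]' --xyz '[[0,0,0],[0,0,0],[0,0,0],[0,0,0],[0,0,0]]' --twist '[[0,0,0],[0,0,0],[0,0,0],[0,0,0],[0,0,0]]'

```text
t: 8.75
position: [0.5815, 0.0857, 0.1303]
orientation: [[-0.0, 0.001, 1.0], [-0.0, 1.0, -0.001], [-1.0, -0.0, -0.0]]
wrist_force: [-0.3, -0.0, 0.4]
gripper_width: 0.0857
```

Call:
jog_arm --fingers '[0,0,0,0,0]' --xyz '[[-0.02,0,0],[-0.05,0,0],[-0.09,0,0],[-0.12,0,0],[-0.12,0,0]]' --twist '[[0,0,0],[0,0,0],[0,0,0],[0,0,0],[0,0,0]]'

```text
t: 9.38
position: [0.5832, 0.0859, 0.2536]
orientation: [[0.006, 0.001, 1.0], [0.001, 1.0, -0.001], [-1.0, 0.001, 0.006]]
wrist_force: [0.8, -0.5, -0.2]
gripper_width: 0.0853
```

```bash
python3 -c "
from h import *
st();go(.4628,-.1215,.2,0)"
```

```text
9.38 [0.5832 0.0859 0.2536] yaw -0.001 [ 0.8 -0.5 -0.2] 0.0853
xyz [0.0526, -0.2075, -0.1206] twist [-0.001, 0.006, -0.001]
```

Call:
jog_arm --fingers '[0,0,0,0,0]' --xyz '[[0.01,-0.06,-0.03],[0.02,-0.12,-0.06],[0.052,-0.208,-0.12],[0.052,-0.208,-0.12],[0.052,-0.208,-0.12]]' --twist '[[0,0,0],[0,0,0],[0,0.006,0],[0,0.006,0],[0,0.006,0]]'

```text
t: 10.0
position: [0.4573, -0.1244, 0.1959]
orientation: [[-0.012, 0.007, 1.0], [0.001, 1.0, -0.007], [-1.0, 0.001, -0.012]]
wrist_force: [0.2, 0.6, 0.4]
gripper_width: 0.0855
```

Call:
jog_arm --fingers '[0,0,0]' --xyz '[[0,0,0],[0,0,0],[0,0,0]]' --twist '[[0,0,0],[0,0,0],[0,0,0]]'

```text
t: 10.38
position: [0.4623, -0.1213, 0.1986]
orientation: [[-0.005, -0.002, 1.0], [-0.0, 1.0, 0.002], [-1.0, -0.0, -0.005]]
wrist_force: [0.0, 0.5, -0.4]
gripper_width: 0.0853
```

```bash
python3 - <<'E'
from h import *
st();go(.4628,-.1215,.1,0)
for n in("top","scene"):cv2.imwrite(f"pics/p3{n}.png",manip.get_image(n)[:,:,::-1])
b=cv2.imread("pics/p3scene.png")
cv2.imwrite("pics/p3.png",cv2.resize(b[160:400,240:560],None,fx=2.4,fy=2.4))
E
```

```text
10.38 [ 0.4623 -0.1213  0.1986] yaw 0.002 [ 0.   0.5 -0.4] 0.0853
xyz [0.0986, -0.0002, 0.001] twist [0.002, -0.005, 0.0]
```

View pics/p3.png

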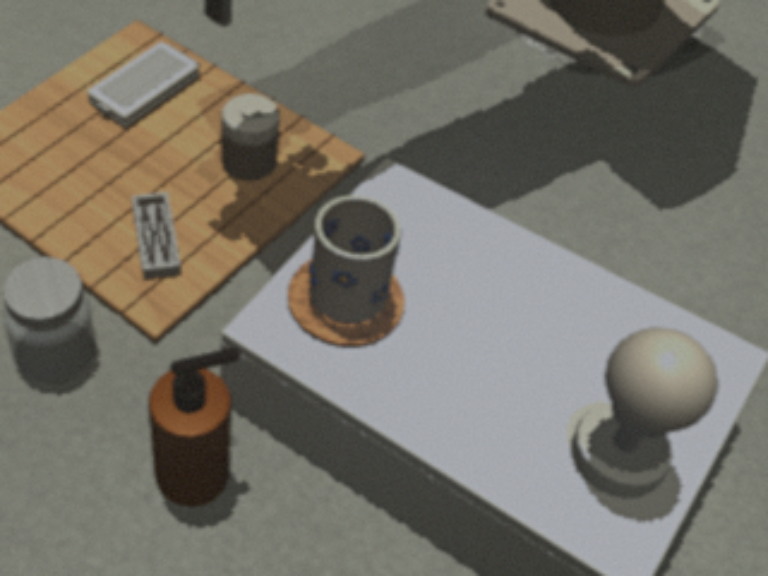

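View pics/p3top.png

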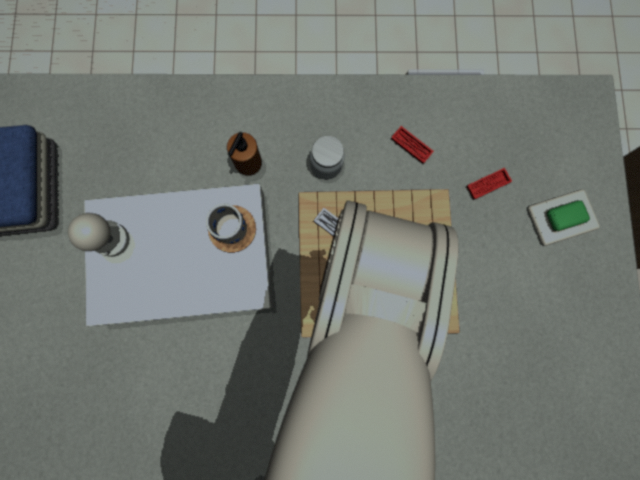

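The cup stands upright on the coaster: rim at about (226,224) in the top view, and about (388,263) for the cup in the scene view. I'll compare it with the coaster centre in both views.

```bash
python3 - <<'E'
from h import *
for n,c in(("top",(.5804,.0848)),("scene",(.5829,.0872))): print(n,"rim expected",proj(n,[*c,.179]),"coaster",proj(n,[*c,.095]))
a=cv2.imread("pics/p3top.png")[190:265,190:275];b=cv2.imread("pics/p3scene.png")[235:310,350:420]
A=cv2.resize(a,(425,375),interpolation=cv2.INTER_CUBIC);B=cv2.resize(b,(350,375),interpolation=cv2.INTER_CUBIC)
cv2.imwrite("pics/p3c.png",cv2.convertScaleAbs(np.hstack([A,B]),alpha=1.5))
E
```

```text
top rim expected [[223.91834708 220.32633071]] coaster [[231.61450231 228.29983991]]
scene rim expected [[387.9874623  254.36130204]] coaster [[383.54295149 283.51688931]]
```

View pics/p3c.png

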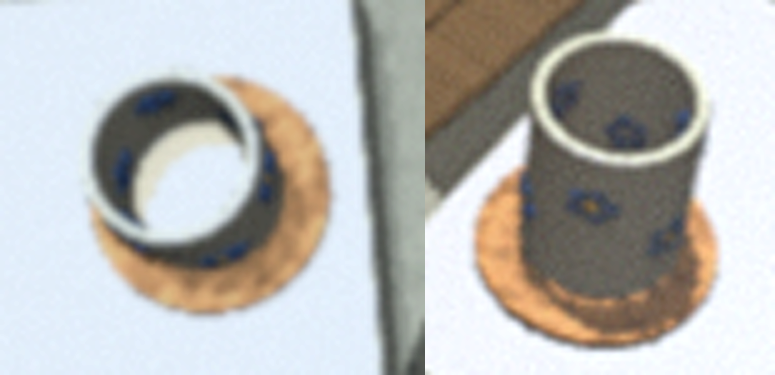

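The cup is centred on the coaster within about 2 mm: the scene view gives under 1 mm and the top view about 3 mm, which is within calibration error. Next is the shaving cup.

Call:
jog_arm --fingers '[0,0,0,0,0]' --xyz '[[0.04,0,0.001],[0.09,0,0.001],[0.135,0,0.001],[0.165,0,0.001],[0.178,0,0.001]]' --twist '[[0,0,0],[0,-0.005,0],[0,-0.005,0],[0,-0.005,0],[0,-0.005,0]]'

```text
t: 11.1
position: [0.4603, -0.1216, 0.0188]
orientation: [[-0.004, -0.0, 1.0], [0.001, 1.0, 0.0], [-1.0, 0.001, -0.004]]
wrist_force: [-0.8, -0.5, 0.2]
gripper_width: 0.0852
```

Call:
jog_arm --fingers '[0,0]' --xyz '[[0,0,0],[0,0,0]]' --twist '[[0,0,0],[0,0,0]]'

```text
t: 11.35
position: [0.4627, -0.1225, 0.0218]
orientation: [[0.002, 0.0, 1.0], [-0.001, 1.0, -0.0], [-1.0, -0.001, 0.002]]
wrist_force: [0.5, -0.4, 0.8]
gripper_width: 0.0855
```

Call:
jog_arm --fingers '[150,255,255,255,255]' --xyz '[[0,0,0],[0,0,0],[0,0,0],[0,0,0],[0,0,0]]' --twist '[[0,0,0],[0,0,0],[0,0,0],[0,0,0],[0,0,0]]'

```text
t: 11.98
position: [0.4622, -0.1225, 0.0216]
orientation: [[0.001, 0.001, 1.0], [-0.001, 1.0, -0.001], [-1.0, -0.001, 0.001]]
wrist_force: [-0.3, 0.8, 5.7]
gripper_width: 0.0554
```

Call:
jog_arm --fingers '[255,255]' --xyz '[[0,0,0],[0,0,0]]' --twist '[[0,0,0],[0,0,0]]'

```text
t: 12.22
position: [0.4622, -0.1225, 0.0216]
orientation: [[0.001, 0.001, 1.0], [-0.001, 1.0, -0.001], [-1.0, -0.001, 0.001]]
wrist_force: [-1.1, 0.6, 5.9]
gripper_width: 0.0556
```

Call:
jog_arm --fingers '[255,255,255,255,255]' --xyz '[[-0.01,0,0],[-0.05,0,0],[-0.1,0,0],[-0.15,0,0],[-0.2,0,0]]' --twist '[[0,0,0],[0,0,0],[0,0,0],[0,0,0],[0,0,0]]'

```text
t: 12.85
position: [0.461, -0.1222, 0.2224]
orientation: [[-0.001, 0.001, 1.0], [-0.0, 1.0, -0.001], [-1.0, -0.0, -0.001]]
wrist_force: [1.1, -0.3, -1.2]
gripper_width: 0.055
```

Call:
jog_arm --fingers '[255,255,255]' --xyz '[[-0.01,0,0],[-0.01,0,0],[-0.01,0,0]]' --twist '[[0,0,0],[0,0,0],[0,0,0]]'

```text
t: 13.22
position: [0.4603, -0.1219, 0.2287]
orientation: [[-0.005, 0.0, 1.0], [0.001, 1.0, -0.0], [-1.0, 0.001, -0.005]]
wrist_force: [-0.3, -0.1, -1.2]
gripper_width: 0.0552
```

```bash
python3 -c "
from h import *
st();go(.571,.198,.22,0)"
```

```text
13.22 [ 0.4603 -0.1219  0.2287] yaw -0.0 [-0.3 -0.1 -1.2] 0.0552
xyz [0.0084, 0.32, 0.1106] twist [-0.0, -0.005, -0.001]
```

Call:
jog_arm --fingers '[255,255,255,255,255]' --xyz '[[0,0.03,0.01],[0,0.075,0.025],[0,0.125,0.042],[0,0.175,0.06],[0,0.225,0.077]]' --twist '[[0,0,0],[0,0,0],[0,0,0],[0,0,0],[0,0,0]]'

```text
t: 13.85
position: [0.538, 0.1041, 0.2281]
orientation: [[-0.005, 0.001, 1.0], [-0.001, 1.0, -0.001], [-1.0, -0.001, -0.005]]
wrist_force: [-0.3, -0.7, -0.9]
gripper_width: 0.0552
```

Call:
jog_arm --fingers '[255,255,255,255,255]' --xyz '[[0,0.04,0.014],[0,0.075,0.026],[0,0.095,0.033],[0,0.095,0.033],[0,0.095,0.033]]' --twist '[[0,0,0],[0,0,0],[0,0,0],[0,0,0],[0,0,0]]'

```text
t: 14.48
position: [0.5708, 0.1969, 0.2288]
orientation: [[-0.004, 0.001, 1.0], [-0.001, 1.0, -0.001], [-1.0, -0.001, -0.004]]
wrist_force: [0.6, 1.0, -1.1]
gripper_width: 0.0552
```

Call:
jog_arm --fingers '[255,255]' --xyz '[[0.01,0,0],[0.01,0,0]]' --twist '[[0,0,0],[0,0,0]]'

```text
t: 14.72
position: [0.5708, 0.1965, 0.2191]
orientation: [[-0.003, 0.002, 1.0], [-0.001, 1.0, -0.002], [-1.0, -0.001, -0.003]]
wrist_force: [-0.5, -0.4, -0.8]
gripper_width: 0.0551
```

```bash
python3 -c "
from h import *
st();go(.571,.198,.105,0)"
```

```text
14.72 [0.5708 0.1965 0.2191] yaw -0.002 [-0.5 -0.4 -0.8] 0.0551
xyz [0.1141, 0.0016, 0.0006] twist [-0.002, -0.003, 0.001]
```

Call:
jog_arm --fingers '[255,255,255,255,255]' --xyz '[[0.025,0.001,0],[0.055,0.0015,0],[0.085,0.0015,0],[0.105,0.0015,0],[0.113,0.0015,0]]' --twist '[[0,-0.003,0],[0,-0.003,0],[0,-0.003,0],[0,-0.003,0],[0,-0.003,0]]'

```text
t: 15.35
position: [0.5706, 0.1984, 0.106]
orientation: [[-0.0, 0.001, 1.0], [-0.001, 1.0, -0.001], [-1.0, -0.001, -0.0]]
wrist_force: [-0.6, -0.2, -1.1]
gripper_width: 0.0551
```

Call:
jog_arm --fingers '[255,255,255]' --xyz '[[0,0,0],[0,0,0],[0,0,0]]' --twist '[[0,0,0],[0,0,0],[0,0,0]]'

```text
t: 15.72
position: [0.5723, 0.1994, 0.1086]
orientation: [[0.004, 0.001, 1.0], [0.001, 1.0, -0.001], [-1.0, 0.001, 0.004]]
wrist_force: [-0.7, -0.8, -1.5]
gripper_width: 0.055
```

Call:
jog_arm --fingers '[255,255,255,255,255]' --xyz '[[0.001,-0.001,-0.001],[0.002,-0.001,-0.001],[0.004,-0.001,-0.001],[0.006,-0.001,-0.001],[0.007,-0.001,-0.001]]' --twist '[[0,-0.003,0],[0,-0.003,0],[0,-0.003,0],[0,-0.003,0],[0,-0.003,0]]'

```text
t: 16.35
position: [0.5705, 0.1982, 0.1001]
orientation: [[0.005, 0.0, 1.0], [-0.0, 1.0, -0.0], [-1.0, -0.0, 0.005]]
wrist_force: [-0.4, 0.3, -0.6]
gripper_width: 0.0552
```

Call:
jog_arm --fingers '[255,255]' --xyz '[[0.001,0,0],[0.001,0,0]]' --twist '[[0,0,0],[0,0,0]]'

```text
t: 16.6
position: [0.5705, 0.1982, 0.0998]
orientation: [[0.005, 0.0, 1.0], [0.0, 1.0, -0.0], [-1.0, 0.0, 0.005]]
wrist_force: [-0.5, -0.9, 1.9]
gripper_width: 0.0552
```

Call:
jog_arm --fingers '[255,255]' --xyz '[[0.001,0,0],[0.001,0,0]]' --twist '[[0,0,0],[0,0,0]]'

```text
t: 16.85
position: [0.5705, 0.1982, 0.0998]
orientation: [[0.006, 0.0, 1.0], [0.0, 1.0, -0.0], [-1.0, 0.0, 0.006]]
wrist_force: [-2.7, -1.0, 6.8]
gripper_width: 0.0556
```

Call:
jog_arm --fingers '[110,60,20,0,0]' --xyz '[[0,0,0],[0,0,0],[0,0,0],[0,0,0],[0,0,0]]' --twist '[[0,0,0],[0,0,0],[0,0,0],[0,0,0],[0,0,0]]'

```text
t: 17.48
position: [0.5706, 0.1982, 0.0981]
orientation: [[0.005, 0.001, 1.0], [-0.0, 1.0, -0.001], [-1.0, -0.0, 0.005]]
wrist_force: [-0.9, 0.2, -0.7]
gripper_width: 0.0855
```

Call:
jog_arm --fingers '[0,0,0,0,0]' --xyz '[[-0.02,0,0],[-0.06,0,0],[-0.12,0,0],[-0.14,0,0],[-0.14,0,0]]' --twist '[[0,0,0],[0,0,0],[0,0,0],[0,0,0],[0,0,0]]'

```text
t: 18.1
position: [0.5711, 0.1986, 0.2406]
orientation: [[0.01, 0.001, 1.0], [0.002, 1.0, -0.001], [-1.0, 0.002, 0.01]]
wrist_force: [0.7, 1.2, -0.5]
gripper_width: 0.0853
```

```bash
python3 -c "
from h import *
st();go(.458,-.273,.2,1.5708);go(.458,-.273,.2,-1.5708)"
```

```text
18.1 [0.5711 0.1986 0.2406] yaw -0.001 [ 0.7  1.2 -0.5] 0.0853
xyz [0.0387, -0.4717, -0.1133] twist [-1.571, 0.009, 0.006]
xyz [0.0387, -0.4717, -0.1133] twist [1.57, 0.006, -0.009]
```

Call:
jog_arm --fingers '[0,0,0,0,0]' --xyz '[[0,-0.05,-0.02],[0,-0.11,-0.04],[0.01,-0.17,-0.06],[0.02,-0.23,-0.08],[0.03,-0.29,-0.1]]' --twist '[[0,0,0],[0.18,0,0],[0.36,0,0],[0.54,0,0],[0.72,0,0]]'

```text
t: 18.73
position: [0.4695, -0.0882, 0.2064]
orientation: [[0.002, 0.664, 0.748], [0.0, 0.748, -0.664], [-1.0, 0.002, 0.001]]
wrist_force: [0.4, -0.0, -0.8]
gripper_width: 0.0854
```

```bash
python3 -c "
from h import *
st();go(.458,-.273,.15,-1.5708)"
```

```text
18.73 [ 0.4695 -0.0882  0.2064] yaw -0.726 [ 0.4 -0.  -0.8] 0.0854
xyz [0.0563, -0.1459, 0.114] twist [0.845, 0.0, -0.002]
```

Call:
jog_arm --fingers '[0,0,0,0,0]' --xyz '[[0.01,-0.04,0.03],[0.03,-0.08,0.06],[0.045,-0.12,0.09],[0.056,-0.146,0.114],[0.056,-0.146,0.114]]' --twist '[[0.18,0,0],[0.36,0,0],[0.54,0,0],[0.72,0,0],[0.847,0,0]]'

```text
t: 19.35
position: [0.459, -0.2733, 0.149]
orientation: [[-0.0, 1.0, -0.005], [0.002, -0.005, -1.0], [-1.0, -0.0, -0.002]]
wrist_force: [-0.3, 0.2, 0.9]
gripper_width: 0.0855
```

Call:
jog_arm --fingers '[0,0,0]' --xyz '[[0,0,0],[0,0,0],[0,0,0]]' --twist '[[0,0,0],[0,0,0],[0,0,0]]'

```text
t: 19.73
position: [0.4612, -0.2711, 0.1525]
orientation: [[0.005, 1.0, 0.005], [0.0, 0.005, -1.0], [-1.0, 0.005, -0.0]]
wrist_force: [-0.6, -0.4, -0.2]
gripper_width: 0.0852
```

```bash
python3 - <<'E'
from h import *
st();go(.458,-.273,.06,-1.5708)
for n in("top","scene"):cv2.imwrite(f"pics/p4{n}.png",manip.get_image(n)[:,:,::-1])
a=cv2.imread("pics/p4top.png")[190:330,70:290];b=cv2.imread("pics/p4scene.png")[140:390,220:560]
cv2.imwrite("pics/p4.png",np.vstack([cv2.resize(b,(600,441)),cv2.resize(a,(600,382))])[:, :][:800])
cv2.imwrite("pics/p4a.png",cv2.resize(a,(792,504),interpolation=cv2.INTER_CUBIC)); cv2.imwrite("pics/p4b.png",cv2.resize(b,(782,575)))
E
```

```text
19.73 [ 0.4612 -0.2711  0.1525] yaw -1.566 [-0.6 -0.4 -0.2] 0.0852
xyz [0.0925, -0.0036, 0.0019] twist [0.005, -0.0, -0.005]
```

View pics/p4a.png

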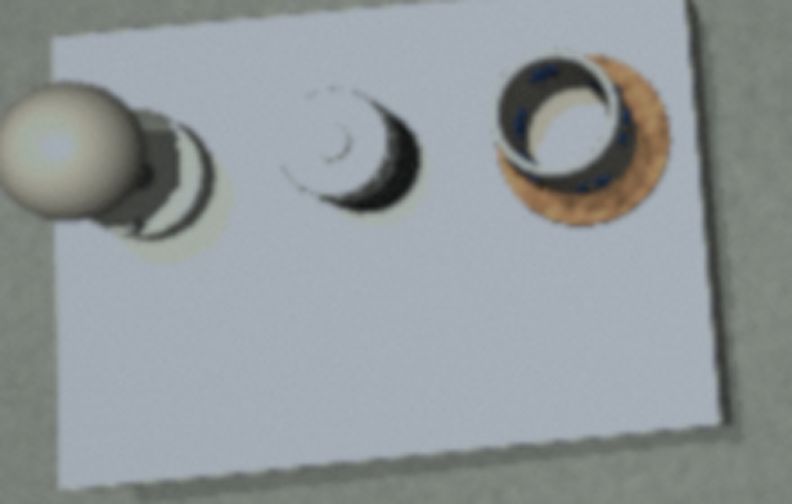

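View pics/p4b.png

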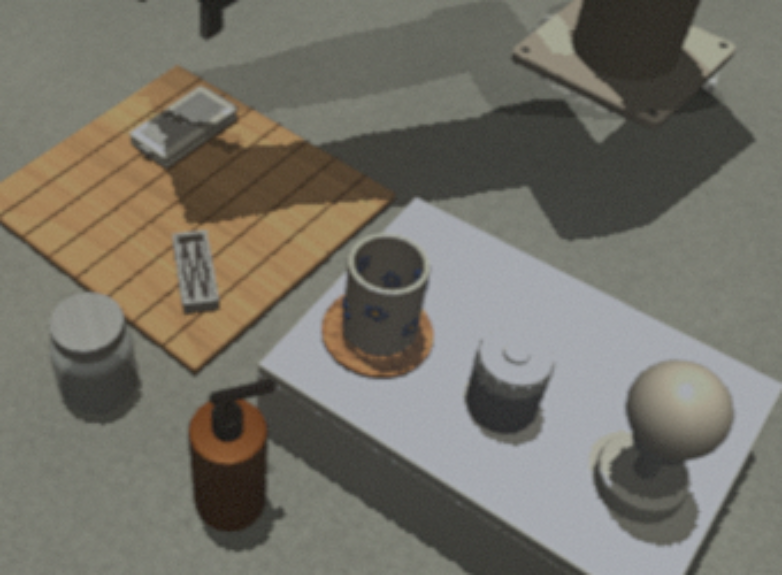

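Both cups stand upright; the shaving cup's lid is at about (163,229) top and (444,296) scene. I'll check it against lamp and cup.

```bash
python3 - <<'E'
from h import *
T=[ray("top",[p],z)[0] for p,z in (((163.1,229.4),.155),((224.7,222.0),.179),((89.0,231.6),.19))]
S=[ray("scene",[p],z)[0] for p,z in (((444.3,295.7),.155),((388.4,254.8),.179),((515.6,318),.19))]
for A in(T,S):
    A=np.array(A)[:,:2]; print(A.round(4).tolist(),"offset from mid",(A[0]-(A[1]+A[2])/2).round(4))
E
```

```text
[[0.5686, 0.1962], [0.5775, 0.0834], [0.5593, 0.3102]] offset from mid [ 0.0002 -0.0006]
[[0.5724, 0.2017], [0.5832, 0.0884], [0.5589, 0.3127]] offset from mid [0.0013 0.0012]
```

The shaving cup is midway and in line within 1–2 mm in both views. Now the mirror.

Call:
jog_arm --fingers '[0,0,0,0,0]' --xyz '[[0.03,-0.002,0.001],[0.065,-0.002,0.001],[0.095,-0.002,0.001],[0.115,-0.002,0.001],[0.124,-0.002,0.001]]' --twist '[[0.005,0,-0.005],[0.005,0,-0.005],[0.005,0,-0.005],[0.005,0,-0.005],[0.005,0,-0.005]]'

```text
t: 20.45
position: [0.4593, -0.2721, 0.0276]
orientation: [[-0.001, 1.0, -0.001], [0.001, -0.001, -1.0], [-1.0, -0.001, -0.001]]
wrist_force: [-0.5, 0.4, 0.1]
gripper_width: 0.0856
```

Call:
jog_arm --fingers '[0,0,0]' --xyz '[[0,0,0],[0,0,0],[0,0,0]]' --twist '[[0,0,0],[0,0,0],[0,0,0]]'

```text
t: 20.82
position: [0.4606, -0.2731, 0.0297]
orientation: [[0.002, 1.0, -0.002], [-0.001, -0.002, -1.0], [-1.0, 0.002, 0.001]]
wrist_force: [0.8, 0.5, -0.4]
gripper_width: 0.0854
```

Call:
jog_arm --fingers '[0,0,0,0,0]' --xyz '[[0.006,-0.001,0],[0.012,-0.001,0],[0.016,-0.001,0],[0.019,-0.001,0],[0.019,-0.001,0]]' --twist '[[0,0,0],[0,0,0],[0,0,0],[0,0,0],[0,0,0]]'

```text
t: 21.45
position: [0.4586, -0.2725, 0.0092]
orientation: [[-0.001, 1.0, -0.002], [0.0, -0.002, -1.0], [-1.0, -0.001, -0.0]]
wrist_force: [-0.3, 0.4, -0.5]
gripper_width: 0.085
```

Call:
jog_arm --fingers '[100,120,255,255,255]' --xyz '[[0,0,0],[0,0,0],[0,0,0],[0,0,0],[0,0,0]]' --twist '[[0,0,0],[0,0,0],[0,0,0],[0,0,0],[0,0,0]]' --force 40

```text
t: 22.08
position: [0.4592, -0.273, 0.01]
orientation: [[0.001, 1.0, -0.002], [-0.001, -0.002, -1.0], [-1.0, 0.001, 0.001]]
wrist_force: [-0.3, 0.7, 3.2]
gripper_width: 0.0568
```

Call:
jog_arm --fingers '[255,255]' --xyz '[[0,0,0],[0,0,0]]' --twist '[[0,0,0],[0,0,0]]'

```text
t: 22.32
position: [0.4592, -0.2729, 0.0101]
orientation: [[0.001, 1.0, -0.002], [-0.001, -0.002, -1.0], [-1.0, 0.001, 0.001]]
wrist_force: [-0.6, 0.8, 5.4]
gripper_width: 0.0572
```

Call:
jog_arm --fingers '[255,255,255,255,255]' --xyz '[[-0.01,0,0],[-0.05,0,0],[-0.1,0,0],[-0.15,0,0],[-0.2,0,0]]' --twist '[[0,0,0],[0,0,0],[0,0,0],[0,0,0],[0,0,0]]'

```text
t: 22.95
position: [0.4579, -0.2721, 0.2108]
orientation: [[-0.002, 1.0, -0.002], [0.001, -0.002, -1.0], [-1.0, -0.002, -0.001]]
wrist_force: [0.7, -0.1, -1.2]
gripper_width: 0.0571
```

Call:
jog_arm --fingers '[255,255]' --xyz '[[0,0,0],[0,0,0]]' --twist '[[0,0,0],[0,0,0]]'

```text
t: 23.2
position: [0.458, -0.2722, 0.2088]
orientation: [[-0.002, 1.0, -0.002], [0.001, -0.002, -1.0], [-1.0, -0.002, -0.001]]
wrist_force: [-1.0, 0.0, -2.2]
gripper_width: 0.0568
```

```bash
python3 -c "
from h import *
st();go(.4738,.19,.2,.085)"
```

```text
23.2 [ 0.458  -0.2722  0.2088] yaw -1.573 [-1.   0.  -2.2] 0.0568
xyz [0.0092, 0.015, -0.4622] twist [-1.658, -0.002, 0.0]
```

Call:
jog_arm --fingers '[255,255,255,255,255]' --xyz '[[0,0,-0.03],[0,0,-0.07],[0,0,-0.11],[0,0,-0.15],[0,0,-0.2]]' --twist '[[-0.1,0,0],[-0.25,0,0],[-0.4,0,0],[-0.55,0,0],[-0.7,0,0]]'

```text
t: 23.82
position: [0.4574, -0.0715, 0.2072]
orientation: [[-0.005, 0.764, 0.646], [0.001, 0.646, -0.764], [-1.0, -0.003, -0.004]]
wrist_force: [2.0, 0.3, -1.4]
gripper_width: 0.057
```

```bash
python3 -c "
from h import *
st();go(.4738,.19,.2,.085)"
```

```text
23.82 [ 0.4574 -0.0715  0.2072] yaw -0.869 [ 2.   0.3 -1.4] 0.057
xyz [0.0073, 0.1814, -0.189] twist [-0.954, -0.005, 0.001]
```

Call:
jog_arm --fingers '[255,255,255,255,255]' --xyz '[[0.001,0.036,-0.038],[0.003,0.072,-0.075],[0.005,0.11,-0.114],[0.007,0.15,-0.156],[0.007,0.181,-0.189]]' --twist '[[-0.18,0,0],[-0.36,0,0],[-0.54,0,0],[-0.72,0,0],[-0.9,0,0]]'

```text
t: 24.45
position: [0.4744, 0.19, 0.1999]
orientation: [[-0.005, -0.035, 0.999], [-0.002, 0.999, 0.035], [-1.0, -0.002, -0.005]]
wrist_force: [0.6, -0.7, -0.8]
gripper_width: 0.057
```

Call:
jog_arm --fingers '[255,255,255,255]' --xyz '[[0,0,0],[0,0,0],[0,0,0],[0,0,0]]' --twist '[[-0.052,0,0],[-0.052,0,0],[-0.052,0,0],[-0.052,0,0]]'

```text
t: 24.95
position: [0.4761, 0.1876, 0.2022]
orientation: [[-0.001, -0.078, 0.997], [-0.0, 0.997, 0.078], [-1.0, -0.0, -0.001]]
wrist_force: [-0.3, -0.6, -2.4]
gripper_width: 0.0573
```

```bash
python3 - <<'E'
from h import *
st();go(.4738,.19,.1,.085)
b=manip.get_image("scene")[:,:,::-1][140:390,220:560]; cv2.imwrite("pics/p5b.png",cv2.resize(np.ascontiguousarray(b),(782,575)))
E
```

```text
24.95 [0.4761 0.1876 0.2022] yaw 0.078 [-0.3 -0.6 -2.4] 0.0573
xyz [0.1022, 0.0026, -0.002] twist [-0.007, -0.001, 0.0]
```

View pics/p5b.png

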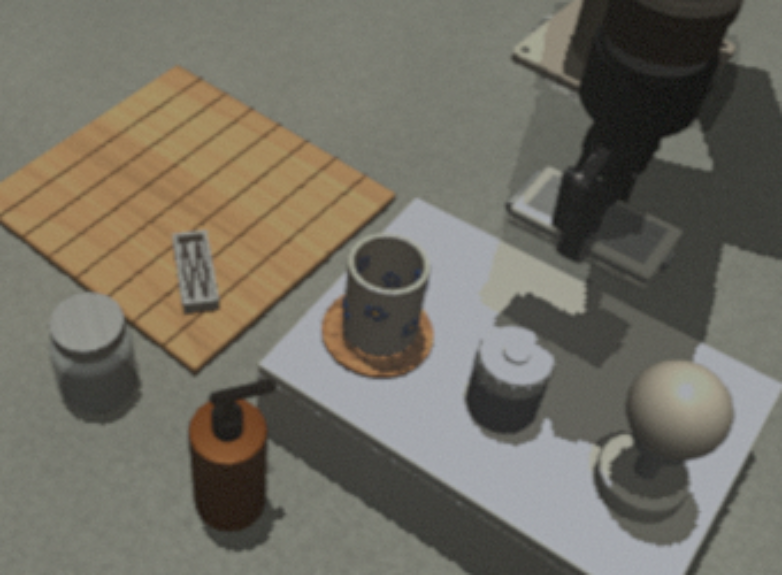

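Call:
jog_arm --fingers '[255,255,255,255,255]' --xyz '[[0.025,0.001,-0.001],[0.055,0.0025,-0.002],[0.08,0.0025,-0.002],[0.098,0.0025,-0.002],[0.105,0.0025,-0.002]]' --twist '[[-0.007,0,0],[-0.007,0,0],[-0.007,0,0],[-0.007,0,0],[-0.007,0,0]]'

```text
t: 25.62
position: [0.4734, 0.19, 0.0967]
orientation: [[-0.002, -0.085, 0.996], [-0.001, 0.996, 0.085], [-1.0, -0.001, -0.002]]
wrist_force: [0.1, 0.3, -2.1]
gripper_width: 0.0571
```

Call:
jog_arm --fingers '[255,255,255]' --xyz '[[0,0,0],[0,0,0],[0,0,0]]' --twist '[[0,0,0],[0,0,0],[0,0,0]]'

```text
t: 26.0
position: [0.4747, 0.191, 0.0985]
orientation: [[0.002, -0.086, 0.996], [0.001, 0.996, 0.086], [-1.0, 0.001, 0.002]]
wrist_force: [-0.5, 0.1, -1.9]
gripper_width: 0.0572
```

```bash
python3 -c "
from h import *
st();go(.4738,.19,.088,.085)"
```

```text
26.0 [0.4747 0.191  0.0985] yaw 0.086 [-0.5  0.1 -1.9] 0.0572
xyz [0.0105, -0.0009, -0.001] twist [0.001, 0.002, -0.001]
```

Call:
jog_arm --fingers '[255,255,255,255,255]' --xyz '[[0.003,-0.001,-0.001],[0.005,-0.001,-0.001],[0.007,-0.001,-0.001],[0.0085,-0.001,-0.001],[0.0095,-0.001,-0.001]]' --twist '[[0,0,0],[0,0,0],[0,0,0],[0,0,0],[0,0,0]]'

```text
t: 26.62
position: [0.4731, 0.1897, 0.0881]
orientation: [[-0.0, -0.086, 0.996], [-0.0, 0.996, 0.086], [-1.0, -0.0, -0.0]]
wrist_force: [-2.9, -0.5, 6.1]
gripper_width: 0.0572
```

Call:
jog_arm --fingers '[255,255]' --xyz '[[0.001,0,0],[0.001,0,0]]' --twist '[[0,0,0],[0,0,0]]'

```text
t: 26.88
position: [0.4731, 0.1897, 0.088]
orientation: [[0.0, -0.086, 0.996], [0.0, 0.996, 0.086], [-1.0, 0.0, 0.0]]
wrist_force: [-2.2, -0.9, 4.9]
gripper_width: 0.0573
```

Call:
jog_arm --fingers '[255,255]' --xyz '[[0.001,0,0],[0.001,0,0]]' --twist '[[0,0,0],[0,0,0]]'

```text
t: 27.12
position: [0.4731, 0.1897, 0.088]
orientation: [[0.001, -0.086, 0.996], [0.0, 0.996, 0.086], [-1.0, 0.0, 0.001]]
wrist_force: [-3.9, -1.9, 11.1]
gripper_width: 0.057
```

Call:
jog_arm --fingers '[70,55,45,45]' --xyz '[[-0.001,0,0],[-0.001,0,0],[-0.001,0,0],[-0.001,0,0]]' --twist '[[0,0,0],[0,0,0],[0,0,0],[0,0,0]]'

```text
t: 27.62
position: [0.4731, 0.1897, 0.0869]
orientation: [[-0.0, -0.086, 0.996], [-0.0, 0.996, 0.086], [-1.0, -0.0, -0.0]]
wrist_force: [-0.4, -0.6, -0.4]
gripper_width: 0.0705
```

Call:
jog_arm --fingers '[45,45,45,0,0]' --xyz '[[-0.01,0,0],[-0.04,0,0],[-0.09,0,0],[-0.13,0,0],[-0.13,0,0]]' --twist '[[0,0,0],[0,0,0],[0,0,0],[0,0,0],[0,0,0]]'

```text
t: 28.25
position: [0.4756, 0.1906, 0.2218]
orientation: [[0.008, -0.086, 0.996], [0.003, 0.996, 0.086], [-1.0, 0.003, 0.009]]
wrist_force: [0.7, -0.0, -0.4]
gripper_width: 0.0851
```

```bash
python3 -c "
from h import *
st();go(.595,-.1175,.16,.917-1.5708)"
```

```text
28.25 [0.4756 0.1906 0.2218] yaw 0.086 [ 0.7 -0.  -0.4] 0.0851
xyz [0.0617, -0.3175, 0.0918] twist [0.74, 0.007, -0.006]
```

Call:
jog_arm --fingers '[0,0,0,0,0]' --xyz '[[0,-0.06,0.015],[0,-0.12,0.03],[0,-0.18,0.05],[0.01,-0.24,0.07],[0.03,-0.29,0.085]]' --twist '[[0.15,0,0],[0.3,0,0],[0.45,0,0],[0.6,0,0],[0.74,0,0]]'

```text
t: 28.88
position: [0.5839, -0.0942, 0.1872]
orientation: [[0.002, 0.612, 0.791], [-0.0, 0.791, -0.612], [-1.0, 0.001, 0.001]]
wrist_force: [0.9, -0.3, 0.5]
gripper_width: 0.0856
```

Call:
jog_arm --fingers '[0,0,0]' --xyz '[[0,0,0],[0,0,0],[0,0,0]]' --twist '[[0,0,0],[0,0,0],[0,0,0]]'

```text
t: 29.25
position: [0.5828, -0.0906, 0.1877]
orientation: [[0.0, 0.606, 0.795], [0.0, 0.795, -0.606], [-1.0, 0.0, 0.0]]
wrist_force: [-0.5, -0.1, 0.7]
gripper_width: 0.0852
```

```bash
python3 - <<'E'
from h import *
st();go(.5955,-.117,.1,.917-1.5708)
for n in("top","scene"):cv2.imwrite(f"pics/p6{n}.png",manip.get_image(n)[:,:,::-1])
a=cv2.imread("pics/p6top.png")[190:330,70:290];b=cv2.imread("pics/p6scene.png")[140:390,220:560]
cv2.imwrite("pics/p6a.png",cv2.resize(a,(792,504),interpolation=cv2.INTER_CUBIC)); cv2.imwrite("pics/p6b.png",cv2.resize(b,(782,575)))
E
```

```text
29.25 [ 0.5828 -0.0906  0.1877] yaw -0.651 [-0.5 -0.1  0.7] 0.0852
xyz [0.0877, -0.0133, 0.0261] twist [0.003, 0.0, -0.0]
```

View pics/p6a.png

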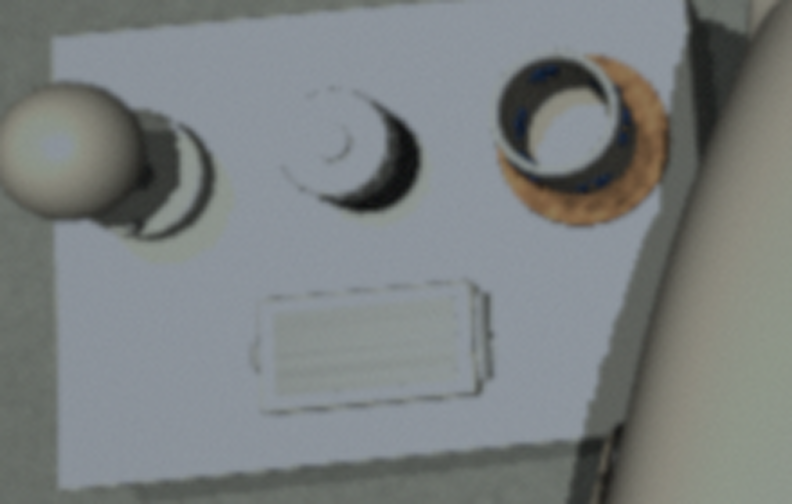

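View pics/p6b.png

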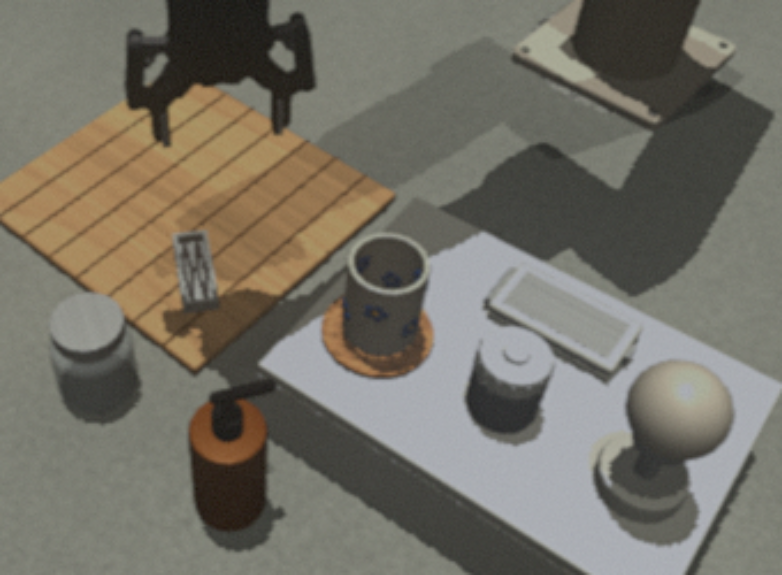

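The mirror lies flat in front of the shaving cup, with crop corners (265,298), (470,281), (480,394) and (263,411). I'll measure the gap and alignment.

```bash
python3 - <<'E'
from h import *
px=np.array([[265,298],[469,281],[481,394],[263,411]])/3.6+[70,190]
P=ray("top",px,.108)[:,:2]; c=P.mean(0); print(P.round(4).tolist(),c)
print("long",np.linalg.norm(P[1]-P[0]),np.linalg.norm(P[2]-P[3]),"wid",np.linalg.norm(P[3]-P[0]),np.linalg.norm(P[2]-P[1]))
for a,b in((1,0),(2,3)): d=P[b]-P[a]; print("yaw",np.arctan2(-d[0],d[1]))
ex=np.array([np.cos(.085),np.sin(.085)]);ey=np.array([-ex[1],ex[0]])
S=np.array([.5686,.1962]); d=c-S; print("dx",d@ex,"dy",d@ey,"gap",-d@ex-.057)
# scene
q=np.array([[515,268],[640,325],[613,372],[487,303]])/2.3+[220,140]
Q=ray("scene",q,.108)[:,:2];c=Q.mean(0);d=c-[.5724,.2017];print(Q.round(4).tolist(),c,"dx",d@ex,"dy",d@ey)
E
```

```text
[[0.4955, 0.2422], [0.5039, 0.1385], [0.4466, 0.1302], [0.4385, 0.2399]] [0.47114295 0.18771492]
long 0.1041004959585263 0.1099569787670761 wid 0.05701941915509507 0.0578530128032707
yaw 0.08081009191223865
yaw 0.07384812584168325
dx -0.09782556453283119 dy -0.00018056746665967197 gap 0.040825564532831184
[[0.4595, 0.1362], [0.4416, 0.243], [0.4971, 0.2511], [0.5072, 0.1409]] [0.47636024 0.19281501] dx -0.09644733802887151 dy -0.0006993547885928045
```

The mirror is good: a 40–41 mm gap, aligned, and centred within 1 mm. Now the tweezers.

Call:
jog_arm --fingers '[0,0,0,0,0]' --xyz '[[0.03,-0.008,0.013],[0.07,-0.013,0.026],[0.11,-0.013,0.026],[0.14,-0.013,0.026],[0.145,-0.013,0.026]]' --twist '[[0,0,0],[0,0,0],[0,0,0],[0,0,0],[0,0,0]]'

```text
t: 29.98
position: [0.5938, -0.1167, 0.0402]
orientation: [[-0.004, 0.607, 0.795], [0.001, 0.795, -0.607], [-1.0, -0.002, -0.004]]
wrist_force: [0.2, 0.3, 0.9]
gripper_width: 0.0857
```

Call:
jog_arm --fingers '[60,60,60]' --xyz '[[0,0,0],[0,0,0],[0,0,0]]' --twist '[[0,0,0],[0,0,0],[0,0,0]]'

```text
t: 30.35
position: [0.5968, -0.1182, 0.0438]
orientation: [[0.003, 0.608, 0.794], [-0.001, 0.794, -0.608], [-1.0, 0.001, 0.003]]
wrist_force: [-0.1, -0.6, -1.0]
gripper_width: 0.0656
```

```bash
python3 - <<'E'
from h import *
st();go(.5955,-.117,.012,.917-1.5708)
b=manip.get_image("scene")[:,:,::-1][190:310,240:380]; cv2.imwrite("pics/p7b.png",cv2.resize(np.ascontiguousarray(b),None,fx=5,fy=5))
E
```

```text
30.35 [ 0.5968 -0.1182  0.0438] yaw -0.653 [-0.1 -0.6 -1. ] 0.0656
xyz [0.0318, 0.0001, -0.0018] twist [0.0, 0.003, -0.001]
```

View pics/p7b.png

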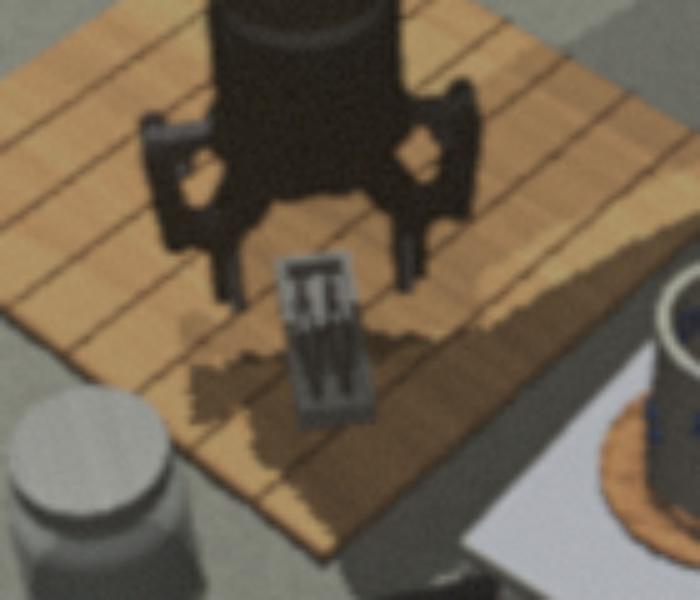

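The fingers straddle the set, tips at crop (232,300) and (405,285) with the tweezers between. I'll lower and grip.

Call:
jog_arm --fingers '[60,60,60,60,60]' --xyz '[[0.01,0,-0.002],[0.02,0,-0.002],[0.027,0,-0.002],[0.031,0,-0.002],[0.031,0,-0.002]]' --twist '[[0,0.003,0],[0,0.003,0],[0,0.003,0],[0,0.003,0],[0,0.003,0]]'

```text
t: 31.02
position: [0.5937, -0.1168, 0.0106]
orientation: [[-0.003, 0.608, 0.794], [0.002, 0.794, -0.608], [-1.0, -0.0, -0.004]]
wrist_force: [0.2, 0.1, 0.4]
gripper_width: 0.0653
```

Call:
jog_arm --fingers '[110,130,255,255,255]' --xyz '[[0,0,0],[0,0,0],[0,0,0],[0,0,0],[0,0,0]]' --twist '[[0,0,0],[0,0,0],[0,0,0],[0,0,0],[0,0,0]]' --force 30

```text
t: 31.65
position: [0.5946, -0.1169, 0.0117]
orientation: [[-0.001, 0.608, 0.794], [0.002, 0.794, -0.608], [-1.0, 0.001, -0.002]]
wrist_force: [0.4, -0.8, 3.6]
gripper_width: 0.0331
```

Call:
jog_arm --fingers '[255,255]' --xyz '[[0,0,0],[0,0,0]]' --twist '[[0,0,0],[0,0,0]]'

```text
t: 31.9
position: [0.5946, -0.1169, 0.0117]
orientation: [[-0.001, 0.608, 0.794], [0.002, 0.794, -0.608], [-1.0, 0.001, -0.002]]
wrist_force: [-0.0, -0.0, 4.8]
gripper_width: 0.0336
```

Call:
jog_arm --fingers '[255,255,255,255,255]' --xyz '[[-0.01,0,0],[-0.05,0,0],[-0.1,0,0],[-0.15,0,0],[-0.21,0,0]]' --twist '[[0,0,0],[0,0,0],[0,0,0],[0,0,0],[0,0,0]]'

```text
t: 32.52
position: [0.5932, -0.1169, 0.2216]
orientation: [[-0.006, 0.608, 0.794], [0.003, 0.794, -0.608], [-1.0, -0.002, -0.006]]
wrist_force: [1.4, 0.3, -1.0]
gripper_width: 0.0331
```

Call:
jog_arm --fingers '[255,255,255]' --xyz '[[0,0,0],[0,0,0],[0,0,0]]' --twist '[[0,0,0],[0,0,0],[0,0,0]]'

```text
t: 32.9
position: [0.5932, -0.1169, 0.2189]
orientation: [[-0.007, 0.608, 0.794], [0.003, 0.794, -0.608], [-1.0, -0.002, -0.007]]
wrist_force: [0.7, -0.5, -1.4]
gripper_width: 0.0335
```

```bash
python3 -c "
from h import *
st();go(.4737,.19,.21,.085)"
```

```text
32.9 [ 0.5932 -0.1169  0.2189] yaw -0.654 [ 0.7 -0.5 -1.4] 0.0335
xyz [0.0105, 0.171, -0.2814] twist [-0.738, -0.008, -0.001]
```

Call:
jog_arm --fingers '[255,255,255,255,255]' --xyz '[[0,0.014,-0.023],[0,0.034,-0.056],[0,0.057,-0.094],[0,0.08,-0.132],[0,0.103,-0.169]]' --twist '[[-0.06,0,0],[-0.15,0,0],[-0.25,0,0],[-0.35,0,0],[-0.44,0,0]]'

```text
t: 33.52
position: [0.5213, 0.0684, 0.2198]
orientation: [[-0.006, 0.209, 0.978], [0.001, 0.978, -0.209], [-1.0, 0.0, -0.006]]
wrist_force: [0.5, -0.0, -0.9]
gripper_width: 0.0331
```

```bash
python3 -c "
from h import *
st();go(.4737,.19,.21,.085)"
```

```text
33.52 [0.5213 0.0684 0.2198] yaw -0.211 [ 0.5 -0.  -0.9] 0.0331
xyz [0.0103, 0.109, -0.0719] twist [-0.296, -0.006, -0.001]
```

Call:
jog_arm --fingers '[255,255,255,255,255]' --xyz '[[0,0.035,-0.024],[0,0.07,-0.046],[0.005,0.098,-0.064],[0.01,0.109,-0.072],[0.01,0.109,-0.072]]' --twist '[[-0.1,0,0],[-0.2,0,0],[-0.27,0,0],[-0.298,-0.004,0],[-0.298,-0.004,0]]'

```text
t: 34.15
position: [0.4746, 0.1891, 0.2105]
orientation: [[-0.001, -0.085, 0.996], [-0.0, 0.996, 0.085], [-1.0, -0.0, -0.001]]
wrist_force: [0.5, -0.4, -0.8]
gripper_width: 0.0331
```

Call:
jog_arm --fingers '[255,255,255]' --xyz '[[0,0,0],[0,0,0],[0,0,0]]' --twist '[[0,0,0],[0,0,0],[0,0,0]]'

```text
t: 34.52
position: [0.4761, 0.1884, 0.2122]
orientation: [[0.002, -0.083, 0.997], [0.002, 0.997, 0.083], [-1.0, 0.001, 0.002]]
wrist_force: [-0.0, -0.2, -0.5]
gripper_width: 0.0331
```

```bash
python3 -c "
from h import *
st();go(.4737,.19,.12,.085)"
```

```text
34.52 [0.4761 0.1884 0.2122] yaw 0.083 [-0.  -0.2 -0.5] 0.0331
xyz [0.0922, 0.0017, -0.0025] twist [-0.002, 0.002, -0.001]
```

Call:
jog_arm --fingers '[255,255,255,255,255]' --xyz '[[0.025,0.001,-0.001],[0.05,0.002,-0.002],[0.075,0.002,-0.002],[0.088,0.002,-0.002],[0.093,0.002,-0.002]]' --twist '[[-0.002,0,0],[-0.002,0,0],[-0.002,0,0],[-0.002,0,0],[-0.002,0,0]]'

```text
t: 35.15
position: [0.4736, 0.1908, 0.1185]
orientation: [[0.001, -0.086, 0.996], [0.001, 0.996, 0.086], [-1.0, 0.001, 0.001]]
wrist_force: [-0.1, 0.4, -0.4]
gripper_width: 0.0331
```

Call:
jog_arm --fingers '[255,255,255]' --xyz '[[0,0,0],[0,0,0],[0,0,0]]' --twist '[[0,0,0],[0,0,0],[0,0,0]]'

```text
t: 35.52
position: [0.4742, 0.1913, 0.1198]
orientation: [[0.003, -0.086, 0.996], [0.002, 0.996, 0.086], [-1.0, 0.002, 0.003]]
wrist_force: [-0.6, 0.1, -1.6]
gripper_width: 0.0331
```

```bash
python3 - <<'E'
from h import *
st();go(.4737,.19,.108,.085)
b=manip.get_image("scene")[:,:,::-1][210:330,400:540]; cv2.imwrite("pics/p8b.png",cv2.resize(np.ascontiguousarray(b),None,fx=5,fy=5))
E
```

```text
35.52 [0.4742 0.1913 0.1198] yaw 0.087 [-0.6  0.1 -1.6] 0.0331
xyz [0.0118, -0.0013, -0.0007] twist [0.002, 0.003, -0.002]
```

View pics/p8b.png

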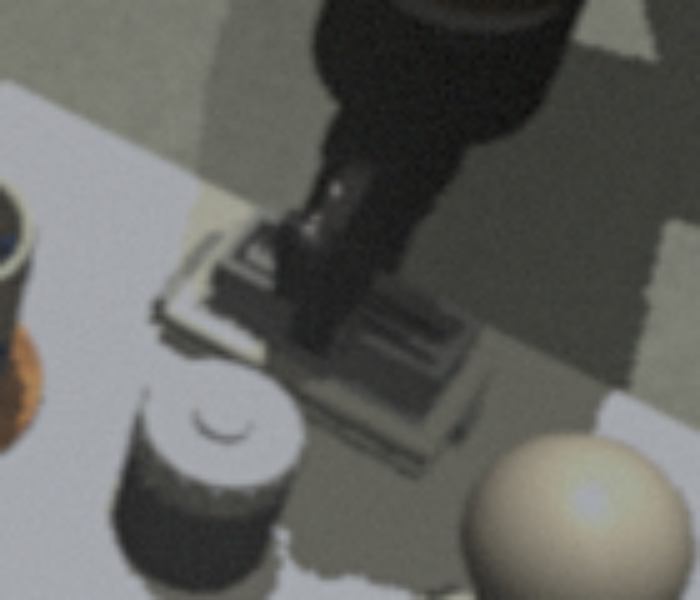

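The set is held flat just above the mirror, roughly centred. I'll lower it.

Call:
jog_arm --fingers '[255,255,255,255,255]' --xyz '[[0.003,-0.001,0],[0.005,-0.001,-0.001],[0.007,-0.001,-0.001],[0.009,-0.001,-0.001],[0.01,-0.001,-0.001]]' --twist '[[0,0.003,0],[0,0.003,0],[0,0.003,0],[0,0.003,0],[0,0.003,0]]'

```text
t: 36.2
position: [0.4727, 0.19, 0.1088]
orientation: [[-0.002, -0.086, 0.996], [0.001, 0.996, 0.086], [-1.0, 0.001, -0.002]]
wrist_force: [-0.5, -0.2, -0.3]
gripper_width: 0.0331
```

Call:
jog_arm --fingers '[255,255]' --xyz '[[0.001,0,0],[0.001,0,0]]' --twist '[[0,0,0],[0,0,0]]'

```text
t: 36.45
position: [0.4728, 0.19, 0.1079]
orientation: [[-0.001, -0.086, 0.996], [0.001, 0.996, 0.086], [-1.0, 0.001, -0.001]]
wrist_force: [-0.4, -0.9, -1.4]
gripper_width: 0.0336
```

Call:
jog_arm --fingers '[255,255]' --xyz '[[0.001,0,0],[0.001,0,0]]' --twist '[[0,0,0],[0,0,0]]'

```text
t: 36.7
position: [0.4729, 0.1901, 0.1077]
orientation: [[-0.001, -0.086, 0.996], [0.002, 0.996, 0.086], [-1.0, 0.002, -0.001]]
wrist_force: [-1.3, -0.7, 4.4]
gripper_width: 0.0333
```

Contact at z = 0.1077, as expected. I'll release with a small opening and go up.

Call:
jog_arm --fingers '[140,125,110,110]' --xyz '[[-0.001,0,0],[-0.001,0,0],[-0.001,0,0],[-0.001,0,0]]' --twist '[[0,0,0],[0,0,0],[0,0,0],[0,0,0]]'

```text
t: 37.2
position: [0.4728, 0.19, 0.1078]
orientation: [[-0.002, -0.086, 0.996], [0.001, 0.996, 0.086], [-1.0, 0.001, -0.001]]
wrist_force: [-0.7, -0.2, 0.2]
gripper_width: 0.0488
```

Call:
jog_arm --fingers '[110,110,110,110,110]' --xyz '[[-0.01,0,0],[-0.04,0,0],[-0.09,0,0],[-0.14,0,0],[-0.14,0,0]]' --twist '[[0,0,0],[0,0,0],[0,0,0],[0,0,0],[0,0,0]]'

```text
t: 37.83
position: [0.4756, 0.1909, 0.2535]
orientation: [[0.009, -0.086, 0.996], [0.005, 0.996, 0.086], [-1.0, 0.004, 0.009]]
wrist_force: [-0.2, 0.1, -0.7]
gripper_width: 0.0485
```

```bash
python3 -c "
from h import *
st();go(.4,-.15,.28,.085)"
```

```text
37.83 [0.4756 0.1909 0.2535] yaw 0.086 [-0.2  0.1 -0.7] 0.0485
xyz [-0.0289, -0.333, -0.1046] twist [0.001, 0.009, -0.004]
```

Call:
jog_arm --fingers '[110,110,110,110,110]' --xyz '[[-0.005,-0.06,-0.02],[-0.01,-0.12,-0.04],[-0.015,-0.18,-0.06],[-0.02,-0.23,-0.08],[-0.02,-0.26,-0.09]]' --twist '[[0,0,0],[0,0,0],[0,0,0],[0,0,0],[0,0,0]]'

```text
t: 38.45
position: [0.4046, -0.0791, 0.2679]
orientation: [[-0.001, -0.084, 0.996], [0.001, 0.996, 0.084], [-1.0, 0.001, -0.001]]
wrist_force: [0.9, -0.1, 0.7]
gripper_width: 0.0483
```

```bash
python3 - <<'E'
from h import *
st()
for n in("top","scene"):cv2.imwrite(f"pics/p9{n}.png",manip.get_image(n)[:,:,::-1])
a=cv2.imread("pics/p9top.png")[190:330,70:290];b=cv2.imread("pics/p9scene.png")[140:390,220:560]
cv2.imwrite("pics/p9a.png",cv2.resize(a,(792,504),interpolation=cv2.INTER_CUBIC)); cv2.imwrite("pics/p9b.png",cv2.resize(b,(782,575)))
E
```

```text
38.45 [ 0.4046 -0.0791  0.2679] yaw 0.084 [ 0.9 -0.1  0.7] 0.0483
```

View pics/p9a.png

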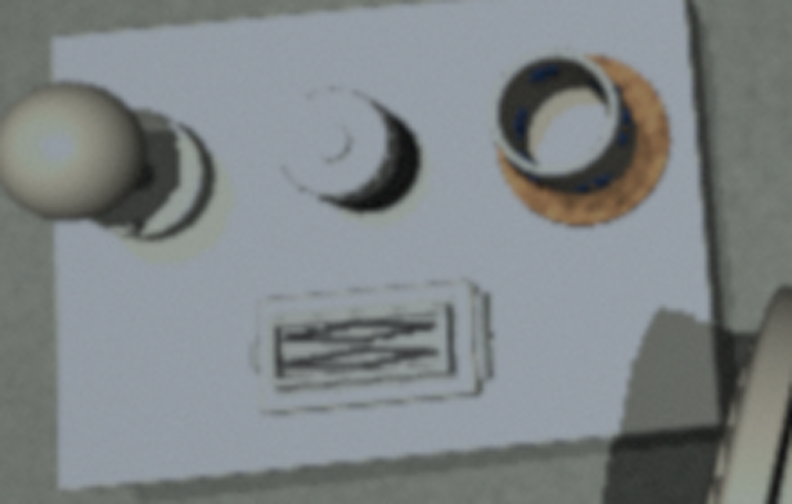

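View pics/p9b.png

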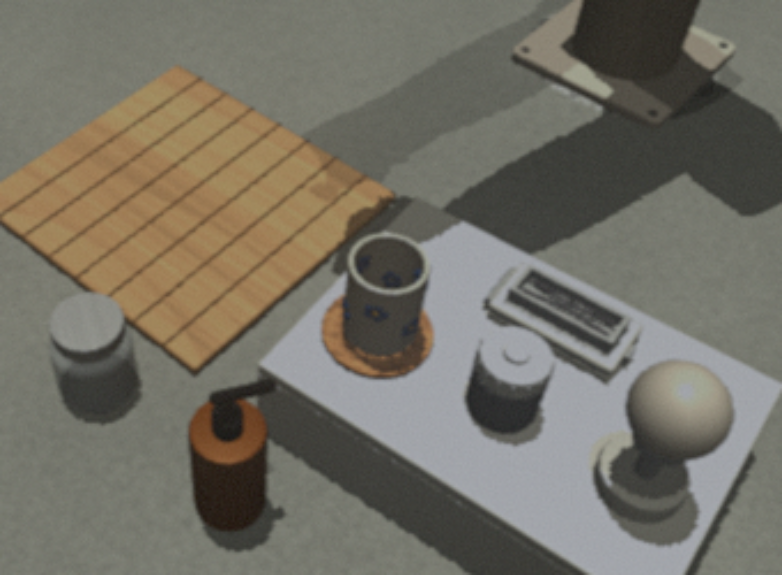

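```bash
python3 - <<'E'
from h import *
print((proj("top",[.4711,.1877,.122])-[70,190])*3.6,(proj("scene",[.4764,.1928,.122])-[220,140])*2.3)
a=cv2.imread("pics/p9top.png")[255:315,130:215];b=cv2.imread("pics/p9scene.png")[245:310,425:505]
cv2.imwrite("pics/p9c.png",cv2.convertScaleAbs(np.vstack([cv2.resize(a,(595,290),interpolation=cv2.INTER_CUBIC),cv2.resize(b,(595,300),interpolation=cv2.INTER_CUBIC)]),alpha=1.4))
E
```

```text
[[361.81797762 344.52338485]] [[566.24424765 305.08219951]]
```

View pics/p9c.png

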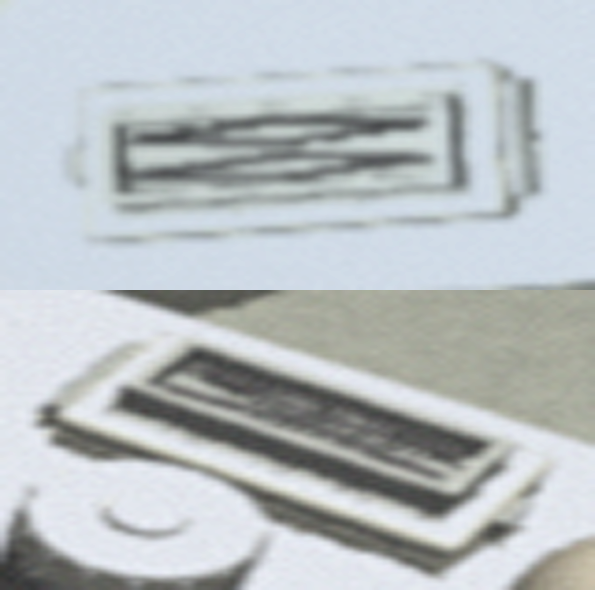

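The tweezers are centred on the mirror within about 1 mm and lengthwise: crop (288,150) against (283,148) expected. The soap pump and cotton jar haven't moved. I'll let the arm settle, then hand in.

Call:
jog_arm --fingers '[110,110,110]' --xyz '[[0,0,0],[0,0,0],[0,0,0]]' --twist '[[0,0,0],[0,0,0],[0,0,0]]'

```text
t: 38.92
position: [0.406, -0.0761, 0.2676]
orientation: [[-0.002, -0.088, 0.996], [0.001, 0.996, 0.088], [-1.0, 0.002, -0.002]]
wrist_force: [-0.3, -0.2, 0.4]
gripper_width: 0.0486
```

```bash
python3 -c "
from h import *
st();print(manip.hand_in())"
```

```text
38.92 [ 0.406  -0.0761  0.2676] yaw 0.088 [-0.3 -0.2  0.4] 0.0486
the job is handed in; nothing more can be done
None
```

I set all four things out in the order asked and handed the job in at 38.9 s, with the arm clear of everything. The soap pump, the cotton jar and the red look-alikes were left alone.

My last checks, by picture measurement:
- **Toothbrush cup:** upright on the coaster, centred within 1 mm in the scene view. The top view put it about 3 mm off. The two cameras disagree by 2–5 mm in absolute position, so I take this as calibration error rather than a real offset.
- **Shaving cup:** upright, midway between lamp and toothbrush cup and in line with them, within about 1 mm in the top view and 2 mm in the scene view.
- **Mirror:** flat and centred in front of the shaving cup within 1 mm, with a gap of about 40 mm (39–41 mm across the two views). Its long side reads 0.074–0.081 rad against about 0.085 for the cubby, so it is parallel within about 0.01 rad.
- **Tweezer set:** flat and lengthwise on the mirror, centred within about 1 mm.

The largest wrist force component I saw while setting things down was about 11 N.

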